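Charge the vibratory finishing tub

TASK

Get the little vibratory finishing tub running: push its open front door shut until it clicks fully home on its catch, then put all the aluminium blocks from the bench in the tub, and only then take the dipper cup and pour all its ceramic chips in over them. Stand the empty cup upright on the middle of the round rubber mat, and last of all throw the machine's black switch lever all the way over to the far side. Leave the other things on the bench where they are.

Things in the scene. Friction and masses are not known exactly. Their poses are not given: they have to be found in the camera images.
- tub (a point): centre of the tub's inner floor, 45 mm above the bench. Green open tub on a fixed machine: x points away from its front door, z up. Inside 166 (x) x 226 (y) x 55 mm deep, walls 7 mm, rim 100 mm above the bench. A control box 92 mm high, x -50 to 50, y -122 to -170 mm, carries the switch lever. The door fills a 120 mm opening in the middle of the -x wall.
- door (a joint): angle of the tub's front door, rad: 0 shut and seated on its catch, grows as its free edge swings out toward the tub's -x, to 1.4. It swings lightly and stays where it is left; from about 0.14 rad a spring roller catch resists with 4 to 6 N at the free edge, and below about 0.06 rad it snaps to 0 and is held.
- door_hinge (a point): on the door's upright hinge axis, 72 mm above the bench, half-way up the door. Panel 7 mm thick, 46 to 99 mm above the bench, 119 mm from hinge to free edge. Axes turn with the door: -y runs from the hinge to the free edge, -x is the outward normal of the outer face (the face to push). A pull tab stands 12 mm out of that face at mid-width, near the top.
- switch (a joint): switch lever on top of the control box, rad: 0 off (leaning to the tub's -x), 1.0 on (fully over to the tub's +x); stays where it is left, light friction
- switch_tip (a point): centre of the black ball knob, 26 mm across, on the end of the 60 mm switch lever
- cup_mid (a point): steel dipper cup, on its axis half-way up: 80 mm high, outside radius 36 mm at the foot, 42 mm at the rim, walls 3 mm; z up along its axis. A straight handle points along its -y. The chips lie in it at the start. About 0.12 kg empty, 0.22 kg full.
- cup_grip (a point): on the cup handle's centre line, 95 mm from the cup's axis, 50 mm above its underside (10 mm above cup_mid). Handle: black bar 16 mm wide, 20 mm high, along the cup's -y from 37 to 135 mm off its axis. Same axes as the cup.
- mat_top (a point): centre of the top of the round black rubber mat, 110 mm across, 4 mm thick, fixed to the bench
- block1_mid (a point): aluminium block, its centre (15 mm up): a bar 80 (its x) x 28 (y) x 16 mm high with a 36 x 28 x 14 mm raised step on the middle, 30 mm high in all, 0.13 kg; lies on the bench. Two to four blocks are present
- block2_mid (a point): aluminium block, its centre (15 mm up): a bar 80 (its x) x 28 (y) x 16 mm high with a 36 x 28 x 14 mm raised step on the middle, 30 mm high in all, 0.13 kg; lies on the bench. Two to four blocks are present
- block3_mid (a point): aluminium block, its centre (15 mm up): a bar 80 (its x) x 28 (y) x 16 mm high with a 36 x 28 x 14 mm raised step on the middle, 30 mm high in all, 0.13 kg; lies on the bench. Two to four blocks are present
- block4_mid (a point): aluminium block, its centre (15 mm up): a bar 80 (its x) x 28 (y) x 16 mm high with a 36 x 28 x 14 mm raised step on the middle, 30 mm high in all, 0.13 kg; lies on the bench. Two to four blocks are present
- chip1_mid (a point): centre of a white ceramic chip, a cylinder 18 mm across and 18 mm long, 14 g; starts in the cup. Four to seven chips are present
- chip2_mid (a point): centre of a white ceramic chip, a cylinder 18 mm across and 18 mm long, 14 g; starts in the cup. Four to seven chips are present
- chip3_mid (a point): centre of a white ceramic chip, a cylinder 18 mm across and 18 mm long, 14 g; starts in the cup. Four to seven chips are present
- chip4_mid (a point): centre of a white ceramic chip, a cylinder 18 mm across and 18 mm long, 14 g; starts in the cup. Four to seven chips are present
- chip5_mid (a point): centre of a white ceramic chip, a cylinder 18 mm across and 18 mm long, 14 g; starts in the cup. Four to seven chips are present
- chip6_mid (a point): centre of a white ceramic chip, a cylinder 18 mm across and 18 mm long, 14 g; starts in the cup. Four to seven chips are present
- chip7_mid (a point): centre of a white ceramic chip, a cylinder 18 mm across and 18 mm long, 14 g; starts in the cup. Four to seven chips are present
- spanner: open spanner, 170 mm long, lying flat; bystander; origin at the underside
- tin: closed steel tin, 50 mm high, 70 mm across; bystander; origin at the underside
- cup: the same dipper cup; origin at the centre of its underside, axes as cup_mid

How it is judged (in metres and radians):
On the way, in this order (a step that is already met when the one before it is completed fails the run):
1. the door is shut and seated on its catch (value of joint door below 0.03 rad), for 0.3 s.
2. every block lies in the tub, with the door still shut (value of joint door below 0.03 rad and x of block1_mid in the frame of tub between -0.083 and 0.083 m and y of block1_mid in the frame of tub between -0.113 and 0.113 m and z of block1_mid in the frame of tub between 0 and 0.055 m and x of block2_mid in the frame of tub between -0.083 and 0.083 m and y of block2_mid in the frame of tub between -0.113 and 0.113 m and z of block2_mid in the frame of tub between 0 and 0.055 m and x of block3_mid in the frame of tub between -0.083 and 0.083 m and y of block3_mid in the frame of tub between -0.113 and 0.113 m and z of block3_mid in the frame of tub between 0 and 0.055 m and x of block4_mid in the frame of tub between -0.083 and 0.083 m and y of block4_mid in the frame of tub between -0.113 and 0.113 m and z of block4_mid in the frame of tub between 0 and 0.055 m), for 0.3 s.
3. the cup is tipped over the tub (angle between cup_mid's own z axis and vertical above 0.5 rad and x of cup_mid in the frame of tub between -0.15 and 0.15 m and y of cup_mid in the frame of tub between -0.17 and 0.17 m and height (world z) of cup_mid above 0.1 m), for 0.05 s.
4. every chip lies in the tub and the empty cup stands upright on the mat, let go (x of chip1_mid in the frame of tub between -0.083 and 0.083 m and y of chip1_mid in the frame of tub between -0.113 and 0.113 m and z of chip1_mid in the frame of tub between 0 and 0.055 m and x of chip2_mid in the frame of tub between -0.083 and 0.083 m and y of chip2_mid in the frame of tub between -0.113 and 0.113 m and z of chip2_mid in the frame of tub between 0 and 0.055 m and x of chip3_mid in the frame of tub between -0.083 and 0.083 m and y of chip3_mid in the frame of tub between -0.113 and 0.113 m and z of chip3_mid in the frame of tub between 0 and 0.055 m and x of chip4_mid in the frame of tub between -0.083 and 0.083 m and y of chip4_mid in the frame of tub between -0.113 and 0.113 m and z of chip4_mid in the frame of tub between 0 and 0.055 m and x of chip5_mid in the frame of tub between -0.083 and 0.083 m and y of chip5_mid in the frame of tub between -0.113 and 0.113 m and z of chip5_mid in the frame of tub between 0 and 0.055 m and x of chip6_mid in the frame of tub between -0.083 and 0.083 m and y of chip6_mid in the frame of tub between -0.113 and 0.113 m and z of chip6_mid in the frame of tub between 0 and 0.055 m and x of chip7_mid in the frame of tub between -0.083 and 0.083 m and y of chip7_mid in the frame of tub between -0.113 and 0.113 m and z of chip7_mid in the frame of tub between 0 and 0.055 m and horizontal distance between cup_mid and mat_top below 0.025 m and angle between cup_mid's own z axis and vertical below 0.1 rad and height (world z) of cup_mid between 0.038 and 0.052 m and contact force between the fingers and cup below 0.1 N), for 0.3 s.
5. the switch lever is thrown on (value of joint switch above 0.85 rad), for 0.2 s.
At the end, for the whole second after the job is handed in: Door within 0.03 rad of shut, all present blocks and chips inside the tub with their centres below its rim, the cup upright (within 0.1 rad) on the mat with its axis within 25 mm of the mat's centre and released, the switch lever past 0.85 rad (all of step 2 and all of step 4 and value of joint switch above 0.85 rad and linear speed of cup below 0.02 m/s); the robot touches nothing.
It fails at once if the spanner is knocked away from its place (distance of spanner from where it was at the start of the episode above 0.05 m).
It fails at once if the tin is knocked away from its place (distance of tin from where it was at the start of the episode above 0.05 m).
Of block1, block2, block3, block4 only 2 to 4 are there at a start; the rules pass over those that are not, and their reading is None.
Of chip1, chip2, chip3, chip4, chip5, chip6, chip7 only 4 to 7 are there at a start; the rules pass over those that are not, and their reading is None.
At some moment in a run one of block1, block2, block3, block4 may be knocked a few centimetres aside while the robot is not near it.
It also fails if it takes over 210 s, if anything falls off the work surface, if the arm or the gripper's body presses on something with over 40 N, if the wrist force passes 120 N, or if a joint passes its speed limit or range.

ROBOT

A 6-joint arm with a two-finger parallel gripper is mounted at the origin on the work surface. World frame = base frame: x ahead of the robot, y to its left, z up, the work surface at z = 0. Lengths are in mm, angles in rad, forces in N, time in s.
With the tool pointing down it reaches from about 400 to 925 mm from the base axis. Payload 12.5 kg.
Tool frame: the origin (TCP) lies midway between the tips of the shut fingers; the grasp point (between the pads) lies 19 mm behind it; z points along the fingers, y is the line along which they close (so a half turn about z gives the same grasp; the last joint's range is limited). The gripper opens to 95 mm and grips with 3 to 60 N. Pads are 20 mm wide; open, the fingers measure 119 mm over their backs; the gripper's body (75 mm by 180 mm) begins 59 mm behind the grasp point.
Start: joints at [1.173, 0.491, 1.559, -0, 1.092, -0.106], TCP at [179.781, 598.603, 214.661] pointing down, gripper open.
Joint ranges: [-3.1, 3.1], [-0.84, 2.19], [0.05, 2.79], [-1.13, 4.28], [0.06, 2.93], [-2.69, 2.69]. Speed limits (rad/s): [2.22, 2.22, 2.79, 3.14, 3.14, 3.14].

INTERFACE

Orientations are given as [roll, pitch, yaw] about the fixed x, y, z axes, in that order (R = Rz(yaw) Ry(pitch) Rx(roll)).
In Python, from cell import env gives the robot as it stands.
- The arm moves only by the tool arm_command, never from a script. Its argument "targets" is a list of rows, each a list of 5 numbers: the shift along the tool's x, y, z in mm, then the turn about the tool's z in degrees, then the opening, from 0 (shut) to 1 (fully open). In form: [[tx, ty, tz, roll, fingers], ...]. A call has 1 to 5 rows; each row is the pose to reach, as a shift and turn from the pose commanded when the call began, along the tool's axes at that moment; what a row does not reach only later rows make up. A row lasts 1/10 s, in which the tool goes at most 50 mm and 8.59 degrees, less where a joint would pass 70% of its speed; a pose out of reach is approached as far as the arm can. A call with a gripper value outside its range is refused whole. The fingers move at their own pace and stop on an object; the grip force is fixed at half the most. Time passes only in rows, so rows that repeat a pose let the fingers close. It gives the time, the measured TCP pose, the force, the opening and the grip force at its end, in the units of the state.
- env.state(): the state, without advancing time (a new reading comes with each control period).
- env.read_camera(name): name is "side" or "top" or "wrist"; returns a dict with "frame" (400x640x3 uint8, red, green, blue), "vertical_fov" (degrees; the focal length in pixels is half the picture's height over the tangent of half this angle, whatever the lens; pixels are square), "cx", "cy" (the principal point, pixels), "world_from_camera" (4x4, takes a point from camera to world coordinates); the wrist camera has in their place "hand_eye" (4x4, takes a point from camera to tool coordinates, whose origin is the TCP and whose axes are the flange's). Camera axes: x right, y down, z forward; pixel columns grow to the right and rows downward; lengths in mm; the calibration is good to about 2 mm. The wrist camera is an equidistant fisheye: a pixel r from the principal point sees the ray r / f radians off the axis. A picture is of the moment at which its call begins: read the wrist's pose just before it. There is no depth.
- env.job_done(): hands the job in; it is judged then, once.
The state is a dict: "t": time; "joints": joint angles; "qvel": joint speeds; "tau": joint torques, N m; "eef_pos": TCP position; "tcp_rot": TCP orientation; "ft_force": force on the tool from outside, world axes, zero at the start; "moment": the same for the moment, N m; "opening": opening from 0.0 (shut) to 1.0 (fully open); "grip_force": force on a finger pad.
Only numpy, scipy, OpenCV 4.12 (cv2) and the standard library are available. Lean on these libraries where they do the work, as an engineer would, in place of code of your own. Each camera call takes 0.05 s, during which the arm holds its last target. There are 200 camera calls.

## Working session

There is one attempt and no reset: what is moved stays moved. The work goes in short steps, Python scripts to look and compute and a tool call to move; the robot and the scene stay as the last step left them, time stands still between calls to the robot, and variables do not carry over. Pictures are saved under pics/ and viewed, at most 14 in all, crops included, and the job is handed in when it is done.

Besides the shell and the picture viewer there is one more tool, called after "Request:" as a command line: name --pt "numbers of a row" for each row, then --argument value for the rest. arm_command: Moves the arm, as the interface text tells. Its arguments: {"type":"object","properties":{"targets":{"type":"array","items":{"type":"array","items":{"type":"number"}}}},"required":["targets"]}

```bash
ls; mkdir -p pics; cat > h.py <<'E'
import numpy as np, cv2
from cell import env
from scipy.spatial.transform import Rotation as R
def snap(name, fn):
    s=env.state(); c=env.read_camera(name)
    np.save('pics/'+fn+'.npy',dict(c=c,s=s),allow_pickle=True)
    cv2.imwrite('pics/'+fn+'.png',c['frame'][:,:,::-1]); return c
def T(s):
    M=np.eye(4); M[:3,:3]=R.from_euler('xyz',s['tcp_rot']).as_matrix(); M[:3,3]=s['eef_pos']; return M
def px(fn,u,v,z):
    d=np.load('pics/'+fn+'.npy',allow_pickle=True).item(); c=d['c']
    f=200/np.tan(np.radians(c['vertical_fov'])/2)
    a=np.array([u-c['cx'],v-c['cy']])/f
    if 'hand_eye' in c:
        M=T(d['s'])@c['hand_eye']; r=np.hypot(*a); k=np.sin(r)/r if r>1e-9 else 1
        ray=np.array([a[0]*k,a[1]*k,np.cos(r)])
    else: M=np.array(c['world_from_camera']); ray=np.array([a[0],a[1],1])
    w=M[:3,:3]@ray; o=M[:3,3]; return np.round(o+w*(z-o[2])/w[2],1)
E
python3 - <<'E'
from h import *
a=snap('top','top1');b=snap('side','side1');snap('wrist','w1')
print(env.state()); print(a['vertical_fov'],a['world_from_camera'],b['world_from_camera'],b['vertical_fov'])
E
```

```text
pics
{'t': 0.15, 'joints': array([ 1.17341925e+00,  4.91423188e-01,  1.55929082e+00, -3.22583607e-05,
        1.09168947e+00, -1.05585915e-01]), 'qvel': array([ 0.0005949 ,  0.00085973, -0.00396793,  0.00020164, -0.00023898,
        0.00031564]), 'tau': array([ 1.98896581e-03, -6.12890267e+01, -2.58277506e+01,  6.92756614e-02,
        4.73498006e-02, -6.11456426e-05]), 'eef_pos': array([179.70547024, 598.43468078, 214.20110487]), 'tcp_rot': array([-3.14078333e+00, -5.69979537e-05,  2.84981635e+00]), 'ft_force': array([-0.26521656, -0.21236505, -0.01970288]), 'moment': array([ 0.02308986,  0.01962007, -0.0102702 ]), 'grip_force': 0.0, 'opening': 1.0028338514125539}
49.001071651326754 [[-4.22714591e-03 -9.84133063e-01  1.77381636e-01  3.53245309e+02]
 [-9.99989966e-01  4.42321230e-03  7.09915536e-04  2.58371927e+01]
 [-1.48324799e-03 -1.77376855e-01 -9.84141886e-01  1.20017334e+03]
 [ 0.00000000e+00  0.00000000e+00  0.00000000e+00  1.00000000e+00]] [[ 9.97113720e-01 -4.27385612e-02  6.27506620e-02  5.06203724e+02]
 [-7.53304079e-02 -6.59943868e-01  7.47528876e-01 -6.43995694e+02]
 [ 9.46360591e-03 -7.50098332e-01 -6.61258598e-01  7.17499769e+02]
 [ 0.00000000e+00  0.00000000e+00  0.00000000e+00  1.00000000e+00]] 57.098354450001366
```

View pics/top1.png

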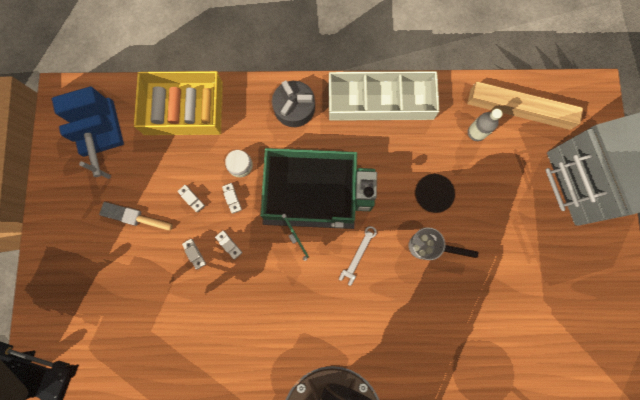

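View pics/side1.png

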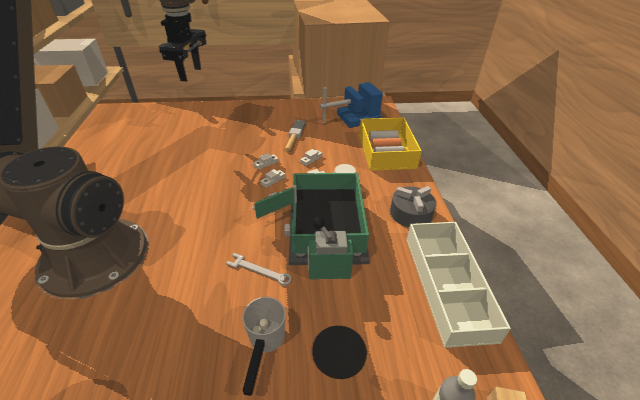

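The top view shows four blocks at about (190,198), (232,198), (194,254) and (228,245), and the tin at (238,163). The tub is at about (310,187) with its door open from (284,216) to (307,258). The lever is near (368,190), the mat at (435,193), the cup at (427,244) with its handle to (477,254), and the spanner at (358,256).

```bash
python3 - <<'E'
import cv2
i=cv2.imread('pics/top1.png')
cv2.imwrite('pics/c1.png',cv2.resize(i[135:285,165:365],None,fx=4,fy=4,interpolation=cv2.INTER_CUBIC))
cv2.imwrite('pics/c2.png',cv2.resize(i[140:290,320:500],None,fx=4,fy=4,interpolation=cv2.INTER_CUBIC))
E
```

```text
(no output)
```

View pics/c1.png

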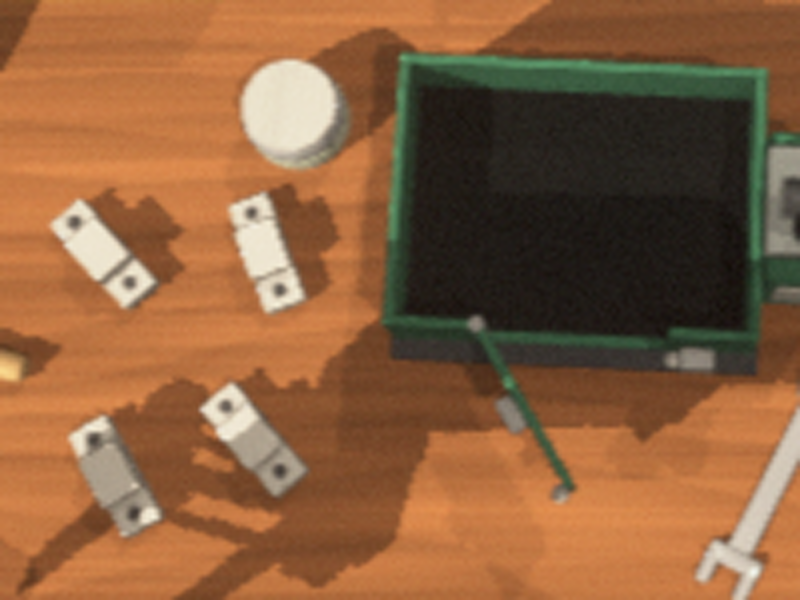

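View pics/c2.png

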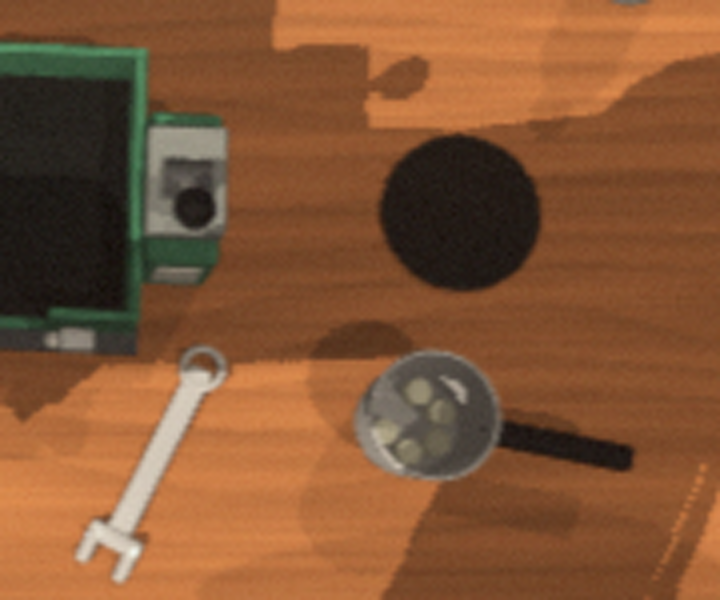

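The left crop gives the tub rim corners at (402,57), (767,70), (387,323) and (757,345). The door runs from its hinge at (477,323) to its free edge at (572,488), and the blocks are at (104,253), (266,252), (114,476) and (253,440). The right crop gives the knob at (196,207), the mat centre at (460,212), the cup rim centre at (428,415) and the handle end at (632,458). The cup holds about 5–6 chips.

```bash
python3 - <<'E'
from h import *
def c1(U,V,z): return px('top1',165+(U+.5)/4-.5,135+(V+.5)/4-.5,z)
def c2(U,V,z): return px('top1',320+(U+.5)/4-.5,140+(V+.5)/4-.5,z)
for n,U,V,z in [('TL',402,57,100),('TR',767,70,100),('BL',387,323,100),('BR',757,340,100),('hinge',477,323,99),('free',572,488,99),
 ('A0',74,222,16),('A1',129,283,16),('B0',252,213,16),('B1',280,291,16),('C0',94,440,16),('C1',135,514,16),('D0',226,406,16),('D1',280,471,16),
 ('Am',102,250,30),('Bm',264,248,30),('tin',290,105,50)]: print(n,c1(U,V,z))
for n,U,V,z in [('knob',196,207,140),('mat',460,212,4),('cup',428,415,80),('hend',632,458,60),('hst',503,433,60),('sp0',205,365,5),('sp1',110,545,5)]: print(n,c2(U,V,z))
E
```

```text
TL [683.2 168.5 100. ]
TR [673.4 -68.6 100. ]
BL [508.7 174.8 100. ]
BR [496.9 -59.  100. ]
hinge [508.6 118.   99. ]
free [404.7  57.8  99. ]
A0 [591.7 403.   16. ]
A1 [549.  363.2  16. ]
B0 [597.5 280.7  16. ]
B1 [543.  259.8  16. ]
C0 [442.  381.9  16. ]
C1 [392.6 352.1  16. ]
D0 [464.5 293.9  16. ]
D1 [420.7 256.1  16. ]
Am [569.4 378.6  30. ]
Bm [570.3 268.7  30. ]
tin [664.9 250.1  50. ]
knob [561.5 -93.5 140. ]
mat [ 583.9 -291.8    4. ]
cup [ 437.8 -244.6   80. ]
hend [ 411.  -379.6   60. ]
hst [ 427.4 -297.4   60. ]
sp0 [ 478.1 -112.2    5. ]
sp1 [357.4 -45.5   5. ]
```

Request:
arm_command --pt "0 0 0 -8.4 0" --pt "0 0 0 -16.7 0" --pt "0 0 0 -16.7 0"

```text
t: 0.45
eef_pos: [179.7, 598.5, 214.4]
tcp_rot: [-3.141, -0.0, -3.14]
ft_force: [0.7, 0.8, -0.7]
opening: 0.803
grip_force: 0.0
```

Request:
arm_command --pt "-20 -43 0 0 0" --pt "-40 -86 0 0 0" --pt "-60 -129 0 0 0" --pt "-80 -172 0 0 0" --pt "-100 -215 0 0 0"

```text
t: 0.95
eef_pos: [280.0, 381.9, 214.7]
tcp_rot: [3.141, 0.0, 3.137]
ft_force: [2.4, 0.2, -0.7]
opening: 0.386
grip_force: 0.0
```

Request:
arm_command --pt "-20 -43 0 0 0" --pt "-40 -86 0 0 0" --pt "-60 -129 0 0 0" --pt "-80 -172 0 0 0" --pt "-100 -215 0 0 0"

```text
t: 1.45
eef_pos: [380.1, 166.7, 214.8]
tcp_rot: [3.141, 0.001, 3.136]
ft_force: [0.7, 0.6, -0.1]
opening: 0.011
grip_force: 0.0
```

Request:
arm_command --pt "-15 -33 0 0 0" --pt "-31 -66 0 0 0" --pt "-31 -66 0 0 0" --pt "-31 -66 0 0 0"

```text
t: 1.85
eef_pos: [410.7, 102.0, 214.5]
tcp_rot: [3.141, -0.0, 3.136]
ft_force: [-0.2, 0.7, 0.4]
opening: 0.002
grip_force: 0.0
```

```bash
python3 - <<'E'
from h import *
s=env.state();print(s['t'],s['eef_pos'],s['tcp_rot'],s['opening'])
snap('top','top2')
E
```

```text
1.85 [410.65078509 102.03885347 214.53944762] [ 3.14139635e+00 -2.93470777e-04  3.13579906e+00] 0.0016105779746985976
```

Request:
arm_command --pt "0 0 45 0 0" --pt "0 0 90 0 0" --pt "0 0 130 0 0" --pt "0 0 146 0 0" --pt "0 0 146 0 0"

```text
t: 2.4
eef_pos: [409.2, 103.5, 66.9]
tcp_rot: [-3.141, -0.004, 3.141]
ft_force: [0.1, -0.7, -0.1]
opening: 0.006
grip_force: 0.0
```

Request:
arm_command --pt "-6 -12 0 0 0" --pt "-13 -24 0 0 0" --pt "-20 -36 0 0 0" --pt "-27 -45 0 0 0" --pt "-35 -53 0 0 0"

```text
t: 2.9
eef_pos: [446.5, 48.3, 69.1]
tcp_rot: [3.142, 0.001, 3.14]
ft_force: [-0.3, -0.2, 0.2]
opening: 0.006
grip_force: 0.3
```

Request:
arm_command --pt "-9 -6 0 0 0" --pt "-19 -13 0 0 0" --pt "-25 -16 0 0 0" --pt "-31 -18 0 0 0" --pt "-36 -20 0 0 0"

```text
t: 3.4
eef_pos: [480.7, 29.9, 68.3]
tcp_rot: [3.141, -0.003, 3.141]
ft_force: [-8.9, 5.6, 4.5]
opening: -0.0
grip_force: 4.5
```

Request:
arm_command --pt "-3 0 0 0 0" --pt "-6 0 0 0 0" --pt "-8 0 0 0 0" --pt "-10 0 0 0 0" --pt "-10 0 0 0 0"

```text
t: 3.9
eef_pos: [490.2, 29.6, 68.4]
tcp_rot: [3.141, -0.004, -3.142]
ft_force: [-8.6, -1.4, 3.6]
opening: 0.008
grip_force: 3.9
```

```bash
python3 - <<'E'
from h import *
snap('side','s2');snap('wrist','w2')
i=cv2.imread('pics/s2.png');w=cv2.imread('pics/w2.png')
cv2.imwrite('pics/c3.png',np.hstack([cv2.resize(i[130:330,200:400],(400,400)),w[:,120:520]]))
E
```

```text
(no output)
```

View pics/c3.png

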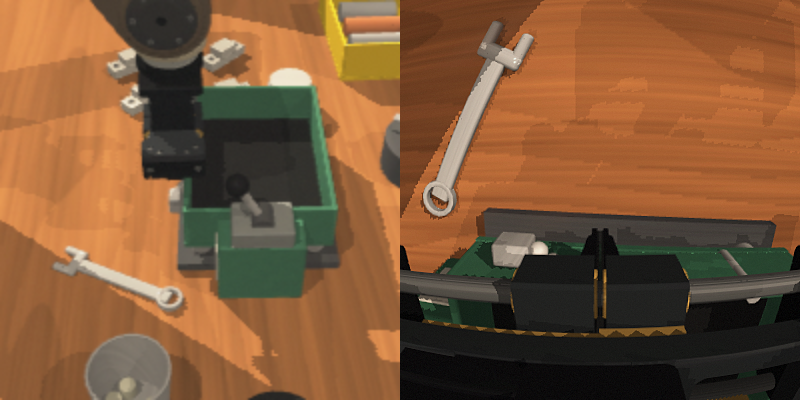

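In the left half the door lies nearly in line with the front wall, with the finger against it. The right half (wrist view) shows the roller near (540,248). I'll press a little further to confirm it is seated.

Request:
arm_command --pt "-2 0 0 0 0" --pt "-4 0 0 0 0" --pt "-6 0 0 0 0" --pt "-6 0 0 0 0"

```text
t: 4.4
eef_pos: [490.5, 29.6, 68.2]
tcp_rot: [3.141, -0.016, -3.141]
ft_force: [-33.0, -5.7, 22.8]
opening: 0.006
grip_force: 16.5
```

Request:
arm_command --pt "-2 0 0 0 0" --pt "-4 0 0 0 0" --pt "-5 0 0 0 0" --pt "-5 0 0 0 0"

```text
t: 4.8
eef_pos: [490.7, 29.6, 68.1]
tcp_rot: [3.141, -0.026, -3.141]
ft_force: [-55.3, -10.2, 39.2]
opening: 0.001
grip_force: 27.2
```

Request:
arm_command --pt "20 0 0 0 0" --pt "60 0 0 0 0" --pt "60 0 -50 0 0" --pt "60 0 -100 0 0.6" --pt "60 0 -150 0 0.6"

```text
t: 5.3
eef_pos: [442.4, 29.7, 220.8]
tcp_rot: [3.141, 0.0, 3.141]
ft_force: [0.3, -0.5, -0.2]
opening: 0.118
grip_force: 0.0
```

Request:
arm_command --pt "0 48 0 0 0.6" --pt "0 96 0 0 0.6" --pt "0 144 0 0 0.6" --pt "0 192 0 0 0.6" --pt "0 200 0 0 0.6"

```text
t: 5.8
eef_pos: [442.5, 233.6, 218.8]
tcp_rot: [3.14, 0.001, -3.138]
ft_force: [0.2, -0.4, -0.4]
opening: 0.537
grip_force: 0.0
```

```bash
python3 - <<'E'
from h import *
s=env.state();print(s['t'],s['eef_pos'],s['tcp_rot'],s['opening'])
snap('top','top3');snap('wrist','w3')
i=cv2.imread('pics/top3.png');w=cv2.imread('pics/w3.png')
cv2.imwrite('pics/c4.png',np.vstack([cv2.resize(i[180:250,165:365],None,fx=3.2,fy=2.8),w]))
E
```

```text
5.8 [442.54059969 233.56828919 218.77773488] [ 3.14042012e+00  1.25608044e-03 -3.13810128e+00] 0.5370900467819638
```

View pics/c4.png

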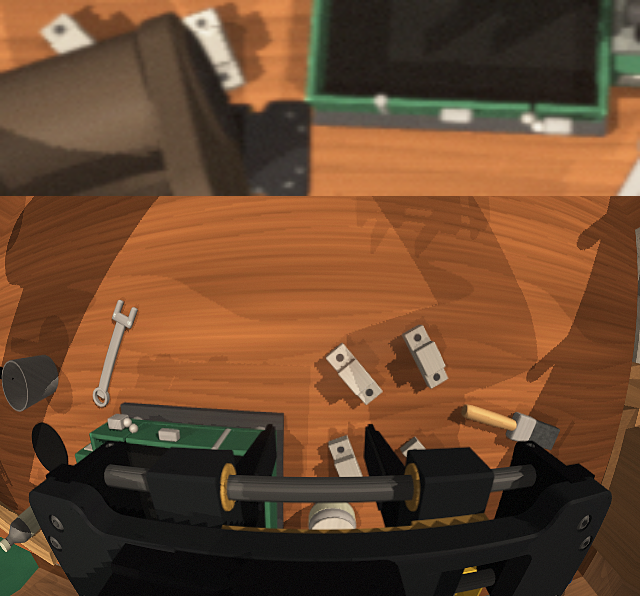

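The door is flush with the front wall. In the wrist half (rows offset by 196), block D's holes are at (340,357) and (369,393) and block C's at (417,338) and (437,377).

```bash
python3 - <<'E'
from h import *
for n,u,v,z in [('D',340,161,16),('D',369,197,16),('C',417,142,16),('C',437,181,16),('B',340,253,16)]: print(n,px('w3',u,v,z))
E
```

```text
D [423.5 256.1  16. ]
D [468.9 293.6  16. ]
C [397.8 352.1  16. ]
C [447.  383.2  16. ]
B [546.4 258.8  16. ]
```

Request:
arm_command --pt "-1 20 20 8.5 0.6" --pt "-2 45 50 17 0.6" --pt "-2 45 80 25.5 0.6" --pt "-2 45 100 34 0.6" --pt "-2 45 100 42.5 0.6"

```text
t: 6.4
eef_pos: [444.0, 272.6, 116.2]
tcp_rot: [-3.138, -0.002, 2.392]
ft_force: [-0.7, 0.8, 0.6]
opening: 0.602
grip_force: 0.0
```

Request:
arm_command --pt "0 0 0 8.5 0.6" --pt "0 0 0 17 0.6" --pt "0 0 0 25.5 0.6" --pt "0 0 0 34 0.6" --pt "0 0 0 42.5 0.6"

```text
t: 6.9
eef_pos: [445.2, 273.0, 118.8]
tcp_rot: [3.141, 0.0, 1.65]
ft_force: [0.6, -0.2, 0.1]
opening: 0.602
grip_force: 0.0
```

Request:
arm_command --pt "0 0 0 8.5 0.6" --pt "0 0 0 17 0.6" --pt "0 0 0 25.5 0.6" --pt "0 0 0 34 0.6" --pt "0 0 0 42.5 0.6"

```text
t: 7.4
eef_pos: [445.2, 272.9, 118.8]
tcp_rot: [3.141, -0.0, 0.908]
ft_force: [-0.4, 0.1, -0.0]
opening: 0.603
grip_force: 0.0
```

Request:
arm_command --pt "0 0 0 8.5 0.6" --pt "0 0 0 12.3 0.6" --pt "0 0 0 12.3 0.6" --pt "0 0 0 12.3 0.6"

```text
t: 7.8
eef_pos: [445.0, 273.6, 118.8]
tcp_rot: [3.142, -0.0, 0.702]
ft_force: [0.8, 0.7, -0.8]
opening: 0.599
grip_force: 0.0
```

```bash
cat >> h.py <<'E'
def go(x,y,z,yawdeg):
    s=env.state(); M=T(s); t=M[:3,:3].T@(np.array([x,y,z])-M[:3,3])
    d=(np.degrees(np.arctan2(M[1,0],M[0,0]))-yawdeg+180)%360-180
    print('t',s['t'],'pos',np.round(s['eef_pos'],1),'rpy',np.round(s['tcp_rot'],3),'-> tool shift',np.round(t,1),'roll',round(d,1))
E
python3 - <<'E'
from h import *
go(444.4,275,5,40.2)
E
```

```text
t 7.8 pos [445.  273.6 118.8] rpy [ 3.142 -0.     0.702] -> tool shift [  0.4  -1.5 113.8] roll 0.0
```

Request:
arm_command --pt "0 -1 45 0 0.6" --pt "0 -1 85 0 0.6" --pt "0 -1 105 0 0.6" --pt "0 -1 113 0 0.6" --pt "0 -1 113 0 0"

```text
t: 8.3
eef_pos: [444.0, 274.9, 5.1]
tcp_rot: [-3.141, 0.001, 0.702]
ft_force: [0.4, 0.5, 0.5]
opening: 0.561
grip_force: 0.0
```

Request:
arm_command --pt "0 0 0 0 0" --pt "0 0 0 0 0" --pt "0 0 0 0 0" --pt "0 0 0 0 0" --pt "0 0 -10 0 0"

```text
t: 8.8
eef_pos: [443.7, 275.1, 15.6]
tcp_rot: [-3.141, 0.001, 0.701]
ft_force: [0.0, -0.1, -1.2]
opening: 0.293
grip_force: 29.9
```

Request:
arm_command --pt "0 0 -30 -8.5 0" --pt "0 0 -70 -17 0" --pt "0 0 -110 -25.5 0" --pt "0 0 -145 -34 0" --pt "0 0 -145 -42.5 0"

```text
t: 9.3
eef_pos: [445.4, 276.0, 165.7]
tcp_rot: [3.135, -0.004, 1.449]
ft_force: [0.1, -0.5, -2.6]
opening: 0.292
grip_force: 29.9
```

Request:
arm_command --pt "0 0 0 -5 0" --pt "0 0 0 -5 0"

```text
t: 9.5
eef_pos: [443.8, 275.3, 161.5]
tcp_rot: [3.141, -0.0, 1.532]
ft_force: [0.3, -0.4, -1.5]
opening: 0.294
grip_force: 29.9
```

```bash
python3 - <<'E'
from h import *
go(630.7,107.5,160,87.7); print(env.state()['opening'])
E
```

```text
t 9.5 pos [443.8 275.3 161.5] rpy [ 3.141 -0.     1.532] -> tool shift [-160.3  193.3    1.6] roll 0.1
0.2936816876245403
```

Request:
arm_command --pt "-30 36 0 0 0" --pt "-60 72 0 0 0" --pt "-90 108 0 0 0" --pt "-120 145 0 0 0" --pt "-150 181 0 0 0"

```text
t: 10.0
eef_pos: [619.9, 116.5, 160.8]
tcp_rot: [-3.141, -0.0, 1.527]
ft_force: [0.7, 0.5, -0.8]
opening: 0.29
grip_force: 29.9
```

Request:
arm_command --pt "-10 12 30 0 0" --pt "-10 12 70 0 0" --pt "-10 12 98 0 0" --pt "-10 12 106 0 0" --pt "-10 12 106 0 0.42"

```text
t: 10.5
eef_pos: [630.1, 107.7, 54.2]
tcp_rot: [-3.14, 0.0, 1.529]
ft_force: [0.2, 0.7, 0.1]
opening: 0.332
grip_force: 0.0
```

Request:
arm_command --pt "0 0 0 0 0.42" --pt "0 0 0 0 0.42" --pt "0 0 -35 0 0.42" --pt "0 0 -75 0 0.6" --pt "0 0 -105 0 0.6"

```text
t: 11.0
eef_pos: [631.0, 107.8, 163.3]
tcp_rot: [3.138, -0.0, 1.53]
ft_force: [-0.0, 0.2, 1.1]
opening: 0.536
grip_force: 0.0
```

```bash
python3 - <<'E'
from h import *
go(420,367,160,31.7); print(env.state()['opening'])
E
```

```text
t 11.0 pos [631.  107.8 163.3] rpy [ 3.138 -0.     1.53 ] -> tool shift [ 250.4 -221.3    2.7] roll 56.0
0.5360583580383941
```

Request:
arm_command --pt "35 -31 0 8 0.6" --pt "70 -62 0 16 0.6" --pt "105 -93 0 24 0.6" --pt "140 -124 0 32 0.6" --pt "175 -155 0 40 0.6"

```text
t: 11.5
eef_pos: [481.6, 290.1, 161.2]
tcp_rot: [3.141, -0.002, 0.826]
ft_force: [0.9, 0.1, -0.2]
opening: 0.597
grip_force: 0.0
```

```bash
python3 - <<'E'
from h import *
go(420,367,60,31.7); snap('wrist','w4'); go(420,367,60,31.7)
E
```

```text
t 11.5 pos [481.6 290.1 161.2] rpy [ 3.141e+00 -2.000e-03  8.260e-01] -> tool shift [ 14.5 -97.5 101.1] roll 15.6
t 11.55 pos [477.5 294.1 161.2] rpy [-3.141e+00 -2.000e-03  8.130e-01] -> tool shift [ 13.3 -91.8 101.3] roll 14.9
```

View pics/w4.png

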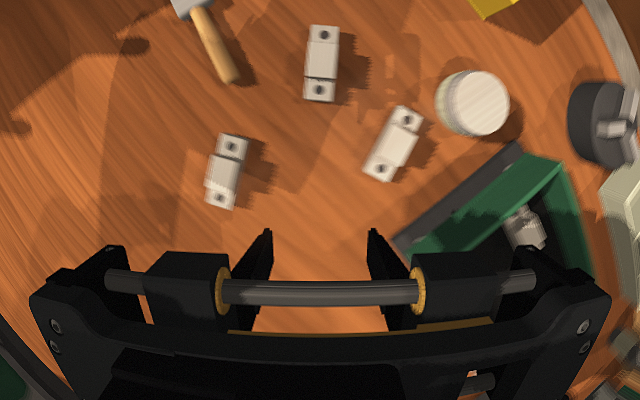

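Block D lies in the tub at (525,230). The remaining blocks' holes are: A (323,35)/(319,90), B (407,120)/(382,169), C (231,146)/(221,198).

```bash
python3 - <<'E'
from h import *
for n,u,v in [('A',323,35),('A',319,90),('B',407,120),('B',382,169),('C',231,146),('C',221,198)]: print(n,px('w4',u,v,16))
go(420,367,60,31.7)
E
```

```text
A [593.  403.8  16. ]
A [550.9 364.1  16. ]
B [598.4 281.6  16. ]
B [544.6 260.2  16. ]
C [445.6 385.7  16. ]
C [396.1 354.5  16. ]
t 11.55 pos [477.5 294.1 161.2] rpy [-3.141e+00 -2.000e-03  8.130e-01] -> tool shift [ 13.3 -91.8 101.3] roll 14.9
```

Request:
arm_command --pt "6 -40 10 8 0.6" --pt "12 -75 40 16 0.6" --pt "16 -100 80 16 0.6" --pt "16 -100 80 16 0.6"

```text
t: 11.95
eef_pos: [416.3, 368.8, 77.0]
tcp_rot: [3.142, 0.005, 0.556]
ft_force: [-0.2, -0.4, 0.4]
opening: 0.601
grip_force: 0.0
```

```bash
python3 - <<'E'
from h import *
go(420,368,5,31.7)
E
```

```text
t 11.95 pos [416.3 368.8  77. ] rpy [3.142 0.005 0.556] -> tool shift [ 3.   2.7 72. ] roll 0.2
```

Request:
arm_command --pt "1 0 35 0 0.6" --pt "1 0 60 0 0.6" --pt "1 0 74 0 0.6" --pt "1 0 74 0 0.6" --pt "1 0 74 0 0"

```text
t: 12.45
eef_pos: [421.1, 368.5, 6.9]
tcp_rot: [-3.141, -0.001, 0.553]
ft_force: [-0.3, 0.2, 0.2]
opening: 0.557
grip_force: 0.0
```

Request:
arm_command --pt "0 0 0 0 0" --pt "0 0 0 0 0" --pt "0 0 0 0 0" --pt "0 0 0 0 0" --pt "0 0 -10 0 0"

```text
t: 12.95
eef_pos: [419.9, 368.1, 15.3]
tcp_rot: [3.142, 0.002, 0.553]
ft_force: [0.4, -0.0, -0.7]
opening: 0.291
grip_force: 30.0
```

Request:
arm_command --pt "0 0 -30 -8.5 0" --pt "0 0 -70 -17 0" --pt "0 0 -110 -25.5 0" --pt "0 0 -145 -34 0" --pt "0 0 -145 -42.5 0"

```text
t: 13.45
eef_pos: [421.6, 369.4, 165.8]
tcp_rot: [3.137, -0.006, 1.301]
ft_force: [0.7, -0.1, -1.5]
opening: 0.294
grip_force: 30.0
```

Request:
arm_command --pt "0 0 0 -8 0" --pt "0 0 0 -13.5 0" --pt "0 0 0 -13.5 0"

```text
t: 13.75
eef_pos: [420.1, 368.3, 161.2]
tcp_rot: [3.141, -0.0, 1.532]
ft_force: [-0.4, 0.1, -1.4]
opening: 0.293
grip_force: 30.0
```

```bash
python3 - <<'E'
from h import *
go(554.7,110.5,160,87.7); print(env.state()['opening'])
E
```

```text
t 13.75 pos [420.1 368.3 161.2] rpy [ 3.141 -0.     1.532] -> tool shift [-252.3  144.6    1.2] roll 0.1
0.2934034393020823
```

Request:
arm_command --pt "-40 23 0 0 0" --pt "-80 46 0 0 0" --pt "-120 69 0 0 0" --pt "-160 92 0 0 0" --pt "-200 115 0 0 0"

```text
t: 14.25
eef_pos: [527.6, 162.2, 161.0]
tcp_rot: [3.142, -0.0, 1.527]
ft_force: [0.9, 1.5, -0.7]
opening: 0.295
grip_force: 30.0
```

Request:
arm_command --pt "-40 23 0 0 0" --pt "-52 30 20 0 0" --pt "-52 30 65 0 0" --pt "-52 30 98 0 0" --pt "-52 30 106 0 0"

```text
t: 14.75
eef_pos: [553.4, 110.4, 51.8]
tcp_rot: [-3.136, 0.001, 1.527]
ft_force: [-0.2, -0.4, -1.0]
opening: 0.293
grip_force: 30.0
```

Request:
arm_command --pt "0 0 0 0 0.42" --pt "0 0 0 0 0.42" --pt "0 0 0 0 0.42" --pt "0 0 -40 0 0.42" --pt "0 0 -80 0 0.6"

```text
t: 15.25
eef_pos: [554.8, 110.9, 136.4]
tcp_rot: [-3.141, -0.0, 1.53]
ft_force: [0.8, -0.4, -0.2]
opening: 0.46
grip_force: 0.0
```

Request:
arm_command --pt "0 0 -25 8.5 0.6" --pt "40 2 -25 17 0.6" --pt "80 5 -25 25.5 0.6" --pt "120 7 -25 34 0.6" --pt "160 10 -25 42.5 0.6"

```text
t: 15.75
eef_pos: [571.6, 272.0, 161.6]
tcp_rot: [3.141, -0.002, 0.782]
ft_force: [0.8, 0.2, 0.5]
opening: 0.601
grip_force: 0.0
```

Request:
arm_command --pt "0 0 0 8.5 0.6" --pt "0 0 20 17 0.6" --pt "0 0 60 24 0.6" --pt "0 0 60 24 0.6" --pt "0 0 60 24 0.6"

```text
t: 16.25
eef_pos: [571.7, 270.4, 101.0]
tcp_rot: [-3.142, -0.0, 0.373]
ft_force: [-0.0, 0.6, 0.6]
opening: 0.601
grip_force: 0.0
```

```bash
python3 - <<'E'
from h import *
go(570.8,270.5,5,21.2); print(env.state()['opening'])
E
```

```text
t 16.25 pos [571.7 270.4 101. ] rpy [-3.142 -0.     0.373] -> tool shift [-0.8 -0.4 96. ] roll 0.2
0.6013828554359278
```

```bash
python3 - <<'E'
from h import *
snap('wrist','w5')
E
```

```text
(no output)
```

View pics/w5.png

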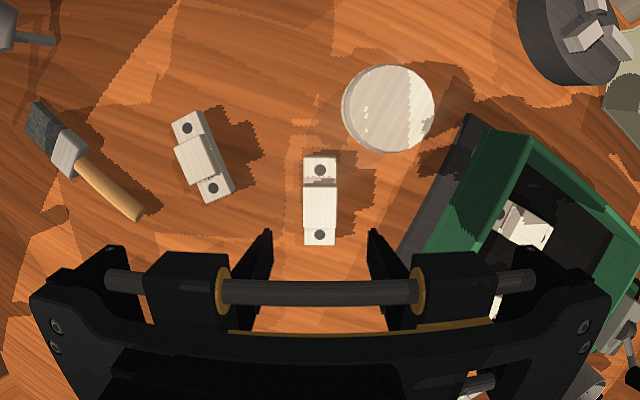

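Block B is centred between the fingers, with holes at (320,170) and (320,235). Block A is in place at (187,128)/(213,188).

Request:
arm_command --pt "0 0 40 0 0.6" --pt "0 0 75 0 0.6" --pt "0 0 96 0 0.6" --pt "0 0 96 0 0.6" --pt "0 0 96 0 0"

```text
t: 16.8
eef_pos: [572.5, 270.6, 5.6]
tcp_rot: [-3.142, -0.002, 0.371]
ft_force: [0.5, 0.7, 0.6]
opening: 0.558
grip_force: 0.0
```

Request:
arm_command --pt "0 0 0 0 0" --pt "0 0 0 0 0" --pt "0 0 0 0 0" --pt "0 0 0 0 0" --pt "0 0 -10 0 0"

```text
t: 17.3
eef_pos: [570.9, 270.0, 13.3]
tcp_rot: [-3.141, 0.002, 0.37]
ft_force: [-0.1, -0.7, -1.1]
opening: 0.288
grip_force: 30.0
```

Request:
arm_command --pt "0 0 -30 0 0" --pt "0 0 -70 -8.5 0" --pt "0 0 -110 -17 0" --pt "0 0 -145 -25.5 0" --pt "0 0 -145 -34 0"

```text
t: 17.8
eef_pos: [573.1, 270.9, 164.4]
tcp_rot: [3.137, -0.007, 0.969]
ft_force: [0.9, 0.1, -2.0]
opening: 0.289
grip_force: 30.0
```

Request:
arm_command --pt "0 0 0 -8.5 0" --pt "0 0 0 -17 0" --pt "0 0 0 -25.5 0" --pt "0 0 0 -32.3 0" --pt "0 0 0 -32.3 0"

```text
t: 18.3
eef_pos: [571.3, 270.2, 159.1]
tcp_rot: [3.142, -0.0, 1.529]
ft_force: [-0.3, -0.1, -1.2]
opening: 0.294
grip_force: 30.0
```

```bash
python3 - <<'E'
from h import *
go(626.3,-2.5,160,87.7); print(env.state()['opening'])
print(px('w5',187,128,16),px('w5',213,188,16),px('w5',320,170,16),px('w5',320,235,16))
E
```

```text
t 18.3 pos [571.3 270.2 159.1] rpy [ 3.142 -0.     1.529] -> tool shift [-270.1   66.5   -0.9] roll -0.1
0.2944700529121904
[595.2 401.8  16. ] [552.6 362.5  16. ] [601.  280.1  16. ] [546.6 258.8  16. ]
```

Request:
arm_command --pt "-45 11 0 0 0" --pt "-90 22 0 0 0" --pt "-135 33 0 0 0" --pt "-180 44 0 0 0" --pt "-225 55 0 0 0"

```text
t: 18.8
eef_pos: [616.5, 41.2, 159.1]
tcp_rot: [3.141, -0.0, 1.523]
ft_force: [0.8, 0.2, -0.3]
opening: 0.292
grip_force: 30.0
```

Request:
arm_command --pt "-45 11 0 0 0" --pt "-45 11 25 0 0" --pt "-45 11 65 0 0" --pt "-45 11 97 0 0" --pt "-45 11 104 0 0"

```text
t: 19.3
eef_pos: [623.8, -2.4, 51.7]
tcp_rot: [-3.136, -0.0, 1.523]
ft_force: [0.6, 0.5, -1.0]
opening: 0.293
grip_force: 30.0
```

Request:
arm_command --pt "0 0 0 0 0.42" --pt "0 0 0 0 0.42" --pt "0 0 0 0 0.42" --pt "0 0 -40 0 0.42" --pt "0 0 -80 0 0.6"

```text
t: 19.8
eef_pos: [625.3, -2.3, 136.3]
tcp_rot: [-3.141, -0.0, 1.526]
ft_force: [0.6, -0.1, 0.2]
opening: 0.462
grip_force: 0.0
```

Request:
arm_command --pt "0 0 -25 0 0.6" --pt "45 -8 -25 8.5 0.6" --pt "90 -16 -25 17 0.6" --pt "135 -24 -25 25.5 0.6" --pt "180 -33 -25 34 0.6"

```text
t: 20.3
eef_pos: [600.6, 179.5, 161.5]
tcp_rot: [3.14, -0.002, 0.932]
ft_force: [0.8, -0.7, -0.5]
opening: 0.601
grip_force: 0.0
```

```bash
python3 - <<'E'
from h import *
go(571,383,100,43); env.read_camera('wrist'); go(571,383,100,43)
E
```

```text
t 20.3 pos [600.6 179.5 161.5] rpy [ 3.14e+00 -2.00e-03  9.32e-01] -> tool shift [ 145.6 -145.2   61.5] roll 10.4
t 20.35 pos [599.2 185.2 161.4] rpy [ 3.141e+00 -3.000e-03  9.190e-01] -> tool shift [ 139.9 -142.4   61.8] roll 9.7
```

Request:
arm_command --pt "30 -30 0 5 0.6" --pt "62 -62 0 10.7 0.6" --pt "95 -95 0 10.7 0.6" --pt "126 -125 15 10.7 0.6" --pt "146 -145 55 10.7 0.6"

```text
t: 20.85
eef_pos: [571.0, 385.2, 109.1]
tcp_rot: [3.14, -0.009, 0.754]
ft_force: [1.2, -0.5, -0.6]
opening: 0.601
grip_force: 0.0
```

Request:
arm_command --pt "0 0 0 0 0.6" --pt "0 0 0 0 0.6" --pt "0 0 0 0 0.6"

```text
t: 21.15
eef_pos: [570.9, 380.7, 106.6]
tcp_rot: [3.141, -0.002, 0.751]
ft_force: [0.3, 0.4, 0.2]
opening: 0.6
grip_force: 0.0
```

```bash
python3 - <<'E'
from h import *
go(571,383,5,43); c=snap('wrist','w6')
# bright metal centroid in the middle window
f=c['frame'][110:260,240:400].astype(int); m=(f.min(2)>125); ys,xs=np.nonzero(m); print(m.sum(), xs.mean()+240, ys.mean()+110, xs.min()+240,xs.max()+240,ys.min()+110,ys.max()+110)
E
```

```text
t 21.15 pos [570.9 380.7 106.6] rpy [ 3.141e+00 -2.000e-03  7.510e-01] -> tool shift [  1.4  -1.7 101.6] roll 0.1
2414 318.5969345484673 197.57705053852527 303 335 154 240
```

Block A sits between the fingers, centred at column 318.

Request:
arm_command --pt "1 -1 40 0 0.6" --pt "1 -1 80 0 0.6" --pt "1 -1 101 0 0.6" --pt "1 -1 101 0 0.6" --pt "1 -1 101 0 0"

```text
t: 21.7
eef_pos: [571.0, 382.0, 4.8]
tcp_rot: [3.141, -0.001, 0.751]
ft_force: [0.4, -0.0, -0.5]
opening: 0.56
grip_force: 0.0
```

Request:
arm_command --pt "0 0 0 0 0" --pt "0 0 0 0 0" --pt "0 0 0 0 0" --pt "0 0 0 0 0" --pt "0 0 -10 0 0"

```text
t: 22.2
eef_pos: [569.3, 382.2, 13.0]
tcp_rot: [-3.141, 0.002, 0.752]
ft_force: [0.3, -0.6, -1.9]
opening: 0.294
grip_force: 30.0
```

Request:
arm_command --pt "0 0 -30 -8.5 0" --pt "0 0 -70 -17 0" --pt "0 0 -110 -25.5 0" --pt "0 0 -145 -34 0" --pt "0 0 -145 -42.5 0"

```text
t: 22.7
eef_pos: [571.4, 383.6, 164.8]
tcp_rot: [3.135, -0.005, 1.5]
ft_force: [0.8, 0.4, -2.3]
opening: 0.296
grip_force: 30.0
```

Request:
arm_command --pt "0 0 0 -2.2 0" --pt "0 0 0 -2.2 0" --pt "0 0 0 -2.2 0"

```text
t: 23.0
eef_pos: [569.8, 382.6, 158.8]
tcp_rot: [-3.141, 0.0, 1.531]
ft_force: [0.2, -0.1, -1.7]
opening: 0.293
grip_force: 30.0
```

```bash
python3 - <<'E'
from h import *
go(550.3,0.5,160,87.7); print(env.state()['opening'])
E
```

```text
t 23.0 pos [569.8 382.6 158.8] rpy [-3.141  0.     1.531] -> tool shift [-382.5   -4.2   -1.2] roll 0.0
0.29319552417415223
```

Request:
arm_command --pt "-48 -1 0 0 0" --pt "-96 -1 0 0 0" --pt "-144 -2 0 0 0" --pt "-192 -2 0 0 0" --pt "-240 -3 0 0 0"

```text
t: 23.5
eef_pos: [557.4, 141.1, 158.6]
tcp_rot: [-3.142, -0.0, 1.531]
ft_force: [0.9, 0.5, -1.1]
opening: 0.293
grip_force: 30.0
```

Request:
arm_command --pt "-48 0 0 0 0" --pt "-96 -1 0 0 0" --pt "-142 -1 10 0 0" --pt "-142 -1 55 0 0" --pt "-142 -1 90 0 0"

```text
t: 24.0
eef_pos: [551.2, -0.6, 67.6]
tcp_rot: [3.141, -0.0, 1.528]
ft_force: [0.8, 0.2, -1.5]
opening: 0.295
grip_force: 30.0
```

Request:
arm_command --pt "0 0 13 0 0" --pt "0 0 13 0 0" --pt "0 0 13 0 0.42" --pt "0 0 13 0 0.42" --pt "0 0 13 0 0.42"

```text
t: 24.5
eef_pos: [552.0, 1.2, 57.0]
tcp_rot: [3.139, 0.0, 1.533]
ft_force: [0.5, -0.1, 0.3]
opening: 0.416
grip_force: 0.0
```

Request:
arm_command --pt "0 0 -40 0 0.42" --pt "0 0 -90 0 0.5" --pt "0 0 -140 0 0.5" --pt "0 0 -190 0 0.5" --pt "0 0 -240 0 0.5"

```text
t: 25.0
eef_pos: [550.7, 1.2, 299.0]
tcp_rot: [3.14, 0.0, 1.532]
ft_force: [1.1, 0.1, -0.1]
opening: 0.496
grip_force: 0.0
```

```bash
python3 - <<'E'
from h import *
snap('top','top4');s=env.state();print(s['eef_pos'],s['joints'])
i=cv2.imread('pics/top4.png')
cv2.imwrite('pics/c5.png',cv2.resize(i[130:290,210:490],None,fx=2.8,fy=2.8))
E
```

```text
[552.94085725   1.05601326 307.07222189] [-1.17614041e-01  2.98901551e-01  1.61422850e+00  1.27485862e-04
  1.21552066e+00 -7.94683464e-02]
```

View pics/c5.png

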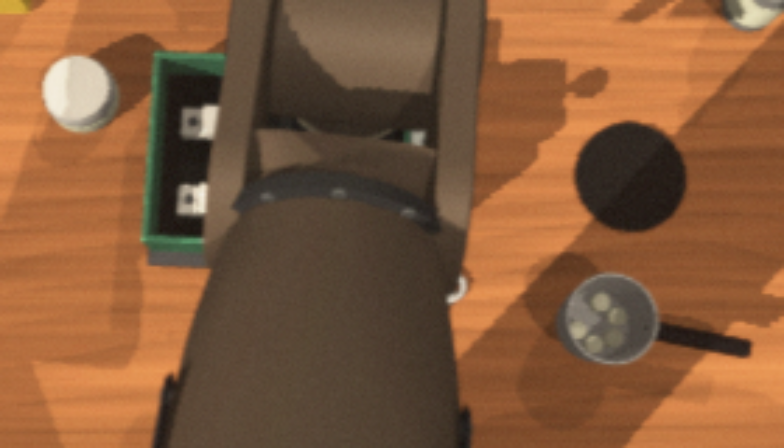

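The two left-hand blocks are visible in the tub at (195,122) and (192,198). The cup is unmoved at (612,318). Rows cannot tilt the tool, so I'll check in free space what the arm does with its tilt at the reach limit.

Request:
arm_command --pt "0 0 -50 0 0.5" --pt "0 0 -100 0 0.5" --pt "0 0 -150 0 0.5" --pt "0 0 -200 0 0.5" --pt "0 0 -250 0 0.5"

```text
t: 25.55
eef_pos: [550.1, 1.3, 548.6]
tcp_rot: [3.14, 0.0, 1.532]
ft_force: [0.9, -0.6, -0.2]
opening: 0.5
grip_force: 0.0
```

Request:
arm_command --pt "0 0 -50 0 0.5" --pt "0 0 -100 0 0.5" --pt "0 0 -150 0 0.5" --pt "0 0 -200 0 0.5" --pt "0 0 -250 0 0.5"

```text
t: 26.05
eef_pos: [549.7, 0.8, 751.0]
tcp_rot: [3.136, 0.0, 1.532]
ft_force: [0.5, 0.3, -0.2]
opening: 0.497
grip_force: 0.0
```

Request:
arm_command --pt "0 0 -50 0 0.5" --pt "0 0 -100 0 0.5" --pt "0 0 -150 0 0.5" --pt "0 0 -200 0 0.5" --pt "0 0 -250 0 0.5"

```text
t: 26.55
eef_pos: [485.7, 0.7, 801.9]
tcp_rot: [3.118, -0.001, 1.532]
ft_force: [-0.0, -0.6, 0.9]
opening: 0.5
grip_force: 0.0
```

```bash
python3 - <<'E'
from h import *
s=env.state();print(s['eef_pos'],s['joints'],s['tcp_rot'])
E
```

```text
[4.85745839e+02 6.60860861e-01 8.01931851e+02] [-0.13632362  0.43338369  0.04741343  0.0058481   2.63713143 -0.09268409] [ 3.11777285e+00 -5.02455211e-04  1.53231585e+00]
```

Request:
arm_command --pt "0 0 50 0 0.5" --pt "0 0 100 0 0.5" --pt "0 0 150 0 0.5" --pt "0 0 200 0 0.5" --pt "0 0 250 0 0.5"

```text
t: 27.05
eef_pos: [491.8, 0.4, 629.5]
tcp_rot: [3.117, -0.0, 1.532]
ft_force: [1.5, -0.8, 1.7]
opening: 0.499
grip_force: 0.0
```

Request:
arm_command --pt "0 0 30 0 0.5" --pt "0 0 30 0 0.5" --pt "0 0 30 0 0.5"

```text
t: 27.35
eef_pos: [493.5, 0.2, 601.9]
tcp_rot: [3.119, -0.001, 1.532]
ft_force: [0.2, -0.4, 0.4]
opening: 0.498
grip_force: 0.0
```

```bash
python3 - <<'E'
from h import *
s=env.state();print(s['eef_pos'],s['joints'],s['tcp_rot'])
E
```

```text
[4.93459235e+02 2.32332325e-01 6.01939185e+02] [-0.13504552  0.13804581  1.09427968  0.00296909  1.88647899 -0.09553545] [ 3.11863990e+00 -6.14156929e-04  1.53224726e+00]
```

```bash
python3 - <<'E'
from h import *
go(450,-300,300,79)
E
```

```text
t 27.35 pos [4.935e+02 2.000e-01 6.019e+02] rpy [ 3.119e+00 -1.000e-03  1.532e+00] -> tool shift [-301.9  -38.8  300.9] roll 8.8
```

Request:
arm_command --pt "-30 -4 30 4 0.5" --pt "-60 -8 60 8.8 0.5" --pt "-90 -12 90 8.8 0.5" --pt "-120 -16 120 8.8 0.5" --pt "-150 -20 150 8.8 0.5"

```text
t: 27.85
eef_pos: [471.7, -150.6, 450.8]
tcp_rot: [3.118, -0.003, 1.379]
ft_force: [0.5, 0.4, 1.0]
opening: 0.501
grip_force: 0.0
```

```bash
python3 - <<'E'
from h import *
go(430,-310,230,79)
E
```

```text
t 27.85 pos [ 471.7 -150.6  450.8] rpy [ 3.118e+00 -3.000e-03  1.379e+00] -> tool shift [-165.1  -15.8  220. ] roll -0.0
```

Request:
arm_command --pt "-29 -3 38 0 0.5" --pt "-58 -6 76 0 0.5" --pt "-87 -9 114 0 0.5" --pt "-116 -12 152 0 0.5" --pt "-145 -14 190 0 0.5"

```text
t: 28.35
eef_pos: [434.6, -291.2, 259.4]
tcp_rot: [3.118, -0.001, 1.379]
ft_force: [0.3, -0.0, -0.2]
opening: 0.5
grip_force: 0.0
```

Request:
arm_command --pt "-20 -2 30 0 0.5" --pt "-20 -2 30 0 0.5" --pt "-20 -2 30 0 0.5"

```text
t: 28.65
eef_pos: [429.4, -308.9, 229.8]
tcp_rot: [3.12, -0.003, 1.378]
ft_force: [0.9, -0.1, 1.7]
opening: 0.503
grip_force: 0.0
```

```bash
python3 - <<'E'
from h import *
go(419.3,-337.8,31,79); snap('wrist','w7'); go(419.3,-337.8,31,79)
E
```

```text
t 28.65 pos [ 429.4 -308.9  229.8] rpy [ 3.120e+00 -3.000e-03  1.378e+00] -> tool shift [-30.9  -8.6 198.6] roll -0.1
t 28.7 pos [ 429.6 -308.4  230.4] rpy [ 3.119e+00 -2.000e-03  1.379e+00] -> tool shift [-31.2  -8.9 199.2] roll -0.0
```

View pics/w7.png

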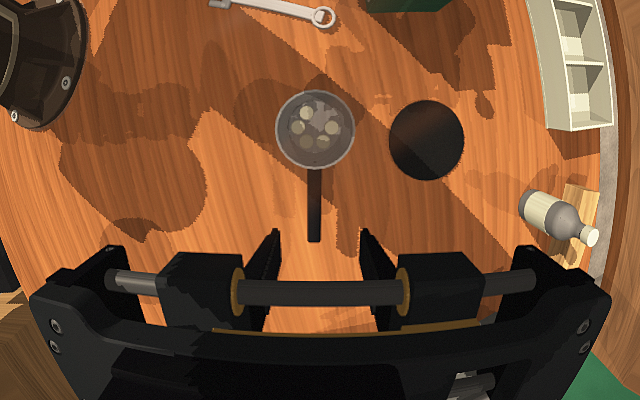

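The cup rim centre is at (315,129), the handle runs from (315,171) to its end at (314,242), and the mat centre is at (427,140).

```bash
python3 - <<'E'
from h import *
c=px('w7',315,129,80);e=px('w7',314,242,60);s=px('w7',315,171,60);print(c,e,s,px('w7',427,140,4))
d=(e-c)[:2];print(np.hypot(*d),np.degrees(np.arctan2(*d[::-1]))); u=d/np.hypot(*d)
g=c[:2]+u*97;print(g); go(g[0],g[1],31,np.degrees(np.arctan2(-u[1],-u[0])))
for n,u,v,z in [('tray',330,118,50),('trayR',438,118,50),('chuck',293,103,50),('chuckbot',293,125,40)]: print(n,px('top1',u,v,z))
E
```

```text
[ 440.4 -249.1   80. ] [ 413.2 -379.7   60. ] [ 431.2 -295.9   60. ] [ 584.6 -292.5    4. ]
133.40239877903244 -101.76478503161448
[ 420.6222447  -344.06231039]
t 28.7 pos [ 429.6 -308.4  230.4] rpy [ 3.119e+00 -2.000e-03  1.379e+00] -> tool shift [-37.1  -6.4 199.2] roll 0.8
tray [785.6  -2.2  50. ]
trayR [ 784.2 -299.5   50. ]
chuck [829.8 100.   50. ]
chuckbot [769.5 100.3  40. ]
```

Request:
arm_command --pt "-17 -4 40 0.6 0.5" --pt "-35 -7 85 0.6 0.5" --pt "-35 -7 130 0.6 0.5" --pt "-35 -7 170 0.6 0.5" --pt "-35 -7 190 0.6 0.5"

```text
t: 29.2
eef_pos: [419.5, -340.6, 37.1]
tcp_rot: [3.122, -0.004, 1.369]
ft_force: [-0.6, -0.2, 0.8]
opening: 0.494
grip_force: 0.0
```

Request:
arm_command --pt "0 0 9 0 0.5" --pt "0 0 9 0 0.5" --pt "0 0 9 0 0.3" --pt "0 0 9 0 0" --pt "0 0 9 0 0"

```text
t: 29.7
eef_pos: [419.0, -341.1, 30.2]
tcp_rot: [3.121, -0.003, 1.368]
ft_force: [0.0, -0.6, -0.5]
opening: 0.303
grip_force: 0.0
```

Request:
arm_command --pt "0 0 0 0 0" --pt "0 0 0 0 0" --pt "0 0 0 0 0" --pt "0 0 0 0 0"

```text
t: 30.1
eef_pos: [418.7, -341.0, 29.2]
tcp_rot: [3.122, -0.004, 1.368]
ft_force: [0.3, -1.0, 5.0]
opening: 0.169
grip_force: 30.0
```

Request:
arm_command --pt "0 0 -5 0 0" --pt "0 0 -15 0 0" --pt "0 0 -30 0 0" --pt "0 0 -45 0 0" --pt "0 0 -45 0 0"

```text
t: 30.6
eef_pos: [418.1, -341.2, 75.8]
tcp_rot: [3.12, -0.002, 1.368]
ft_force: [1.4, -0.4, -1.6]
opening: 0.168
grip_force: 30.0
```

```bash
python3 - <<'E'
from h import *
go(420,-341.5,180,79); snap('side','s3');snap('wrist','w8');s=env.state();print(s['ft_force'],s['moment'])
i=cv2.imread('pics/s3.png');w=cv2.imread('pics/w8.png')
cv2.imwrite('pics/c6.png',np.hstack([cv2.resize(i[220:400,180:380],(444,400)),w[40:300,160:480][:, :320].copy() if 0 else cv2.resize(w[40:300,180:480],(356,400))]))
E
```

```text
t 30.6 pos [ 418.1 -341.2   75.8] rpy [ 3.120e+00 -2.000e-03  1.368e+00] -> tool shift [   0.4    4.2 -104.1] roll -0.6
[-0.3884814   0.70156113 -1.14923351] [-0.27099204  0.137012   -0.0005236 ]
```

View pics/c6.png

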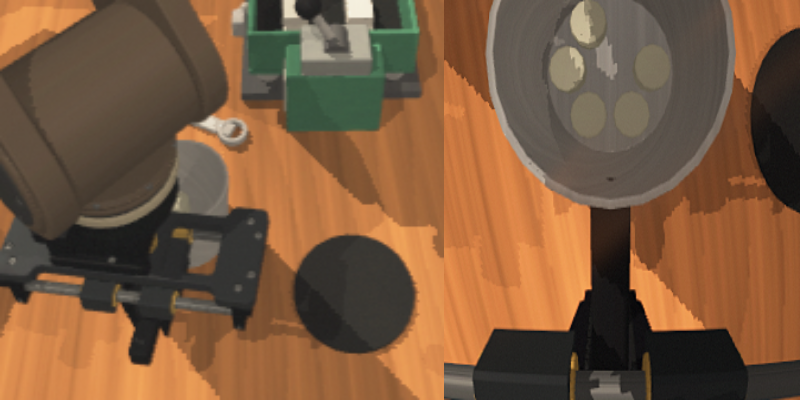

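The cup is held level with its chips in it (five are visible). I'll carry it behind the tub, handle pointing to +x, and lever it over the back rim.

Request:
arm_command --pt "0 0 -30 0 0" --pt "0 0 -60 -5 0" --pt "0 0 -90 -10 0" --pt "0 0 -120 -15 0" --pt "0 0 -150 -20 0"

```text
t: 31.2
eef_pos: [414.3, -340.5, 224.2]
tcp_rot: [3.123, 0.002, 1.721]
ft_force: [0.1, -0.0, -2.3]
opening: 0.166
grip_force: 30.0
```

```bash
python3 - <<'E'
from h import *
go(835,20,220,177.7)
E
```

```text
t 31.2 pos [ 414.3 -340.5  224.2] rpy [3.123e+00 2.000e-03 1.721e+00] -> tool shift [293.5 469.7  12.6] roll -79.1
```

Request:
arm_command --pt "15 24 0 -6 0" --pt "38 61 1 -12 0" --pt "61 98 2 -18 0" --pt "84 135 3 -24 0" --pt "107 172 4 -30 0"

```text
t: 31.7
eef_pos: [570.2, -208.4, 221.9]
tcp_rot: [3.127, 0.011, 2.245]
ft_force: [0.1, -1.2, -2.0]
opening: 0.165
grip_force: 30.0
```

```bash
python3 - <<'E'
from h import *
go(835,20,220,177.7)
E
```

```text
t 31.7 pos [ 570.2 -208.4  221.9] rpy [3.127 0.011 2.245] -> tool shift [ 13.1 349.4   7. ] roll -49.1
```

Request:
arm_command --pt "1 43 1 -7 0" --pt "3 86 2 -14 0" --pt "5 129 3 -21 0" --pt "7 172 4 -28 0" --pt "9 215 4 -35 0"

```text
t: 32.2
eef_pos: [733.1, -67.7, 220.6]
tcp_rot: [3.136, 0.017, 2.857]
ft_force: [0.3, -0.5, -1.9]
opening: 0.165
grip_force: 30.0
```

```bash
python3 - <<'E'
from h import *
go(835,20,220,177.7)
E
```

```text
t 32.2 pos [733.1 -67.7 220.6] rpy [3.136 0.017 2.857] -> tool shift [-73.1 112.8   2.4] roll -14.0
```

Request:
arm_command --pt "-24 38 1 -7 0" --pt "-48 76 2 -14 0" --pt "-73 113 2 -14 0" --pt "-73 113 2 -14 0" --pt "-73 113 2 -14 0"

```text
t: 32.7
eef_pos: [834.4, 19.1, 219.4]
tcp_rot: [3.141, 0.017, 3.097]
ft_force: [-1.0, -1.0, -1.5]
opening: 0.17
grip_force: 30.0
```

```bash
python3 - <<'E'
from h import *
go(840,20,119,177.7); a=snap('side','s4'); snap('wrist','w9')
i=cv2.imread('pics/s4.png');w=cv2.imread('pics/w9.png')
cv2.imwrite('pics/c7.png',np.hstack([cv2.resize(i[80:300,250:470],(400,400)),w[:,120:520]]))
E
```

```text
t 32.7 pos [834.4  19.1 219.4] rpy [3.141 0.017 3.097] -> tool shift [ -3.9   1.  100.5] roll -0.2
```

View pics/c7.png

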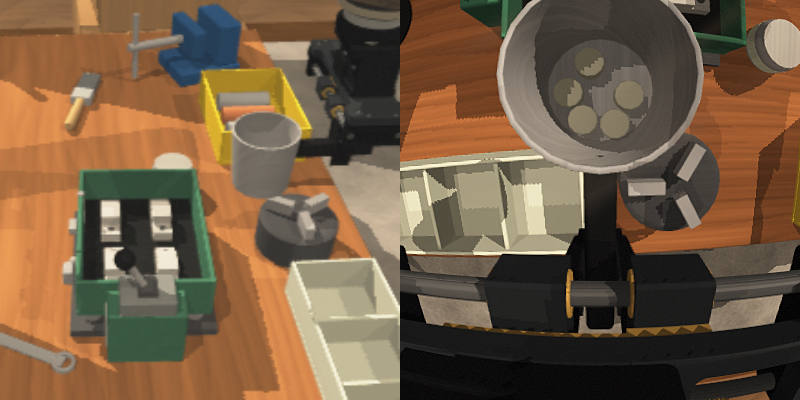

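All four blocks are in the tub and five chips are in the cup, which hangs level behind the back rim. Now I'll lower it and touch the rim.

Request:
arm_command --pt "-4 1 30 0 0" --pt "-4 1 60 0 0" --pt "-4 1 85 0 0" --pt "-4 1 100 0 0" --pt "-4 1 100 0 0"

```text
t: 33.3
eef_pos: [839.4, 18.1, 120.3]
tcp_rot: [3.141, 0.016, 3.095]
ft_force: [0.3, -0.0, -0.8]
opening: 0.167
grip_force: 30.0
```

Request:
arm_command --pt "5 0 0 0 0" --pt "10 0 0 0 0" --pt "15 0 0 0 0" --pt "18 0 0 0 0" --pt "18 0 0 0 0"

```text
t: 33.8
eef_pos: [822.3, 19.9, 122.8]
tcp_rot: [3.141, 0.02, 3.096]
ft_force: [-0.2, -0.4, -1.6]
opening: 0.166
grip_force: 30.0
```

Request:
arm_command --pt "2 0 0 0 0" --pt "4 0 0 0 0" --pt "4 0 0 0 0"

```text
t: 34.1
eef_pos: [818.4, 20.1, 121.9]
tcp_rot: [3.141, 0.02, 3.096]
ft_force: [-0.5, 0.9, -2.2]
opening: 0.166
grip_force: 30.0
```

Request:
arm_command --pt "2 0 0 0 0" --pt "4 0 0 0 0" --pt "4 0 0 0 0"

```text
t: 34.4
eef_pos: [814.3, 20.2, 121.8]
tcp_rot: [3.141, 0.02, 3.096]
ft_force: [-0.3, 0.4, -1.8]
opening: 0.166
grip_force: 30.0
```

```bash
python3 - <<'E'
from h import *
go(813,20,119,177.7);s=env.state();print(s['ft_force'],s['moment'])
E
```

```text
t 34.4 pos [814.3  20.2 121.8] rpy [3.141 0.02  3.096] -> tool shift [ 1.4 -0.3  2.8] roll -0.3
[-0.2818248   0.41863183 -1.8347736 ] [-0.02224219 -0.11382763 -0.00772036]
```

Request:
arm_command --pt "0 0 3 0 0" --pt "0 0 6 0 0" --pt "0 0 6 0 0" --pt "2 0 6 0 0" --pt "3 0 6 0 0"

```text
t: 34.9
eef_pos: [812.2, 20.2, 116.0]
tcp_rot: [3.141, 0.022, 3.096]
ft_force: [5.9, 0.0, -1.9]
opening: 0.166
grip_force: 30.0
```

Request:
arm_command --pt "2 0 0 0 0" --pt "3 0 0 0 0" --pt "3 0 0 0 0"

```text
t: 35.2
eef_pos: [811.4, 20.3, 117.9]
tcp_rot: [3.14, 0.028, 3.096]
ft_force: [12.5, -0.2, 0.2]
opening: 0.169
grip_force: 30.0
```

Request:
arm_command --pt "2 0 0 0 0" --pt "3 0 0 0 0" --pt "3 0 0 0 0"

```text
t: 35.5
eef_pos: [810.5, 20.2, 119.5]
tcp_rot: [3.141, 0.035, 3.096]
ft_force: [22.0, -0.2, 4.2]
opening: 0.166
grip_force: 30.0
```

```bash
python3 - <<'E'
from h import *
go(813,20,119,177.7);s=env.state();print(s['ft_force'],s['moment'])
E
```

```text
t 35.5 pos [810.5  20.2 119.5] rpy [3.141 0.035 3.096] -> tool shift [-2.4 -0.   0.6] roll -0.3
[22.03839229 -0.15579722  4.20437343] [-0.10393396 -3.93029515 -0.09816988]
```

```bash
cat >> h.py <<'E'
def col(tag):
    c=env.read_camera('wrist'); cv2.imwrite('pics/%s.png'%tag,c['frame'][:,:,::-1])
    f=c['frame'][:,314:327].astype(int).mean((1,2)); return f,c
E
python3 - <<'E'
from h import *
c=cv2.imread('pics/w9.png'); print('w9',c[0:260:6,314:327].astype(int).mean((1,2)).round().astype(int))
f,c=col('w10'); print('now',f[0:260:6].round().astype(int)); print(np.round(c['hand_eye'],3),c['vertical_fov'])
# predicted lip row
H=np.linalg.inv(c['hand_eye']);F=200/np.tan(np.radians(c['vertical_fov'])/2)
for th in range(0,121,10):
    t=np.radians(th);out=[]
    for a,b in [(55,30),(139,30)]:
        p=np.array([a*np.cos(t)+b*np.sin(t),0,-19-(b*np.cos(t)-a*np.sin(t)),1]); q=(H@p)[:3]; r=np.arctan2(np.hypot(*q[:2]),q[2]); k=F*r/np.hypot(*q[:2]); out.append((round(c['cx']+k*q[0]),round(c['cy']+k*q[1])))
    print(th,out)
E
```

```text
w9 [ 63  65  65  64  66  53  55  77  77  79  97 102  85  74  81 110 110 108
 108 110 109 105  93  95  80 112  97 124 187  54  40  40  40  35  29  25
  22  20  20  21  18  16  16  16]
now [ 67  68  69  69  66  58  58  68  82  84 113 104  78  81  80 117 117 116
 116 107 114 106  91 108  82  91 110 126 199  36  40  41  41  36  30  26
  24  22  22  23  18  18  17  19]
[[-1.00000e-03 -9.61000e-01 -2.77000e-01  7.72720e+01]
 [ 1.00000e+00 -1.00000e-03  1.00000e-03 -1.46600e+00]
 [-1.00000e-03 -2.77000e-01  9.61000e-01 -1.69668e+02]
 [ 0.00000e+00  0.00000e+00  0.00000e+00  1.00000e+00]] 65.70646984690485
0 [(323, 169), (323, -34)]
10 [(323, 155), (322, -17)]
20 [(323, 146), (322, 2)]
30 [(322, 143), (322, 23)]
40 [(322, 143), (322, 45)]
50 [(322, 147), (321, 68)]
60 [(322, 153), (321, 91)]
70 [(322, 161), (321, 115)]
80 [(322, 171), (321, 139)]
90 [(322, 183), (321, 163)]
100 [(322, 195), (321, 187)]
110 [(322, 209), (321, 212)]
120 [(322, 222), (321, 237)]
```

Request:
arm_command --pt "2 0 -4 0 0" --pt "3 0 -8 0 0" --pt "4 0 -12 0 0" --pt "4 0 -12 0 0"

```text
t: 35.95
eef_pos: [803.6, 20.7, 130.1]
tcp_rot: [3.14, 0.027, 3.096]
ft_force: [10.6, 0.1, 2.6]
opening: 0.165
grip_force: 30.0
```

```bash
python3 - <<'E'
from h import *
go(813,20,119,177.7);s=env.state();print(s['ft_force'],s['moment'])
f,c=col('w11'); print(f[120:190:3].round().astype(int))
E
```

```text
t 35.95 pos [803.6  20.7 130.1] rpy [3.14  0.027 3.096] -> tool shift [-9.1 -0.2 11.3] roll -0.3
[10.61360648  0.1049046   2.55575459] [-0.01008487 -1.87332279 -0.02833231]
[119 114 112 117 115 111 105  99 104 123 123  93  80 120 114 109 201 181
  31  42  42  44  46  46]
```

Request:
arm_command --pt "-2 0 -8 0 0" --pt "2 0 -8 0 0" --pt "10 0 -8 0 0" --pt "13 0 -8 0 0" --pt "13 0 -8 0 0"

```text
t: 36.5
eef_pos: [796.2, 20.7, 143.2]
tcp_rot: [3.141, 0.046, 3.095]
ft_force: [33.1, -0.9, 17.1]
opening: 0.166
grip_force: 30.0
```

```bash
python3 - <<'E'
from h import *
go(787,20,129,177.7);s=env.state();print(s['ft_force'],s['moment'])
f,c=col('w12'); print(f[120:190:3].round().astype(int))
E
```

```text
t 36.5 pos [796.2  20.7 143.2] rpy [3.141 0.046 3.095] -> tool shift [ 9.8 -1.1 13.7] roll -0.3
[33.05829454 -0.88891248 17.11317824] [-0.05808268 -5.7733862  -0.01976703]
[122 122 108 115 117 118 115 111 105 100 106 125 125  90  86  91 107 202
 181  36  43  42  45  46]
```

Request:
arm_command --pt "-10 0 0 0 0" --pt "-20 0 -5 0 0" --pt "-30 0 -10 0 0" --pt "-30 0 -10 0 0"

```text
t: 36.95
eef_pos: [818.5, 19.9, 146.2]
tcp_rot: [3.141, 0.02, 3.096]
ft_force: [0.1, -1.4, -2.0]
opening: 0.167
grip_force: 30.0
```

```bash
python3 - <<'E'
from h import *
go(787,20,129,177.7);s=env.state();print(s['ft_force'],s['moment'])
f,c=col('w13'); print(f[120:190:3].round().astype(int))
i=snap('side','s5')
w=cv2.imread('pics/w13.png');i=cv2.imread('pics/s5.png')
cv2.imwrite('pics/c8.png',np.hstack([cv2.resize(i[110:250,300:440],(420,420),interpolation=cv2.INTER_CUBIC),cv2.resize(w[0:260,200:440],(380,420))]))
E
```

```text
t 36.95 pos [818.5  19.9 146.2] rpy [3.141 0.02  3.096] -> tool shift [31.8 -1.4 16.6] roll -0.3
[ 0.10007463 -1.4227595  -1.98885234] [ 0.02835105 -0.13527671  0.00504373]
[118 119 116 109 112 115 111 108 101  96 100 121 122  79  94  89 114 197
 169  34  40  41  43  45]
```

View pics/c8.png

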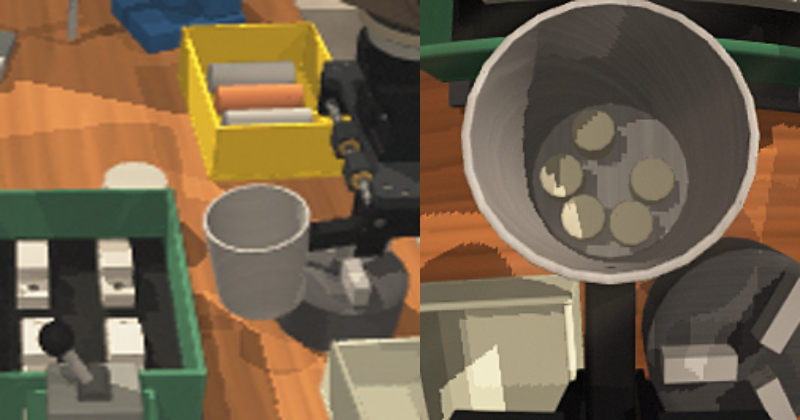

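The cup is still level in the grip with five chips in it. Both lips sit lower in the wrist image (rear about row 174, front about row 2), so the handle has slipped through the pads. I'll fit by how much.

```bash
python3 - <<'E'
from h import *
from scipy.optimize import least_squares
c=env.read_camera('wrist');H=np.linalg.inv(c['hand_eye']);F=200/np.tan(np.radians(c['vertical_fov'])/2)
f=c['frame'].astype(int).mean(2); col_=f[:,312:325].mean(1); print(col_[:24].round().astype(int)); print(col_[160:184].round().astype(int))
r=f[70:80].mean(0); print('row75',[(u,int(r[u])) for u in range(210,250,2)],[(u,int(r[u])) for u in range(395,430,2)])
def proj(p):
    q=(H@np.append(p,1))[:3]; k=F*np.arctan2(np.hypot(*q[:2]),q[2])/np.hypot(*q[:2]); return np.array([c['cx']+k*q[0],c['cy']+k*q[1]])
def pt(a,l,b,t): return np.array([a*np.cos(t)+b*np.sin(t),l,-19-(b*np.cos(t)-a*np.sin(t))])
def rim(x):
    da,db,t=x; ph=np.radians(np.arange(0,360,2)); P=np.array([proj(pt(97+da-42*np.cos(p),42*np.sin(p),30+db,t)) for p in ph]); return P
def res(x):
    P=rim(x); return [P[0,1]-174,P[90,1]-1,(P[:,0].max()-P[:,0].min()-186)]
s=least_squares(res,[0,0,0]);print(s.x,s.fun)
E
```

```text
[187 194 140  66  70  74  74  74  74  73  73  74  73  73  73  74  73  73
  73  73  71  72  72  73]
[ 72  83  96 108 115  91 107 111 116 144 197 198 188 180 169 137  25  33
  39  40  41  40  41  41]
row75 [(210, 72), (212, 72), (214, 71), (216, 72), (218, 72), (220, 71), (222, 72), (224, 73), (226, 77), (228, 172), (230, 189), (232, 175), (234, 117), (236, 116), (238, 116), (240, 115), (242, 115), (244, 115), (246, 113), (248, 113)] [(395, 72), (397, 69), (399, 67), (401, 70), (403, 66), (405, 67), (407, 136), (409, 186), (411, 206), (413, 84), (415, 56), (417, 57), (419, 57), (421, 57), (423, 58), (425, 61), (427, 61), (429, 65)]
[-9.81340183  2.70063289  0.22923362] [-2.84217094e-14 -5.68434189e-14 -5.68434189e-14]
```

Request:
arm_command --pt "0 0 -12 0 0" --pt "10 0 -22 0 0" --pt "25 0 -22 0 0" --pt "40 0 -22 0 0" --pt "52 0 -22 0 0"

```text
t: 37.6
eef_pos: [764.3, 22.5, 168.4]
tcp_rot: [3.141, 0.021, 3.096]
ft_force: [-0.9, -0.6, -1.2]
opening: 0.167
grip_force: 30.0
```

Request:
arm_command --pt "0 0 4 0 0" --pt "0 0 8 0 0" --pt "0 0 8 0 0"

```text
t: 37.9
eef_pos: [765.9, 22.3, 158.3]
tcp_rot: [3.14, 0.019, 3.096]
ft_force: [-0.0, 0.3, -2.4]
opening: 0.167
grip_force: 30.0
```

Request:
arm_command --pt "0 0 3 0 0" --pt "0 0 6 0 0" --pt "0 0 6 0 0"

```text
t: 38.2
eef_pos: [765.9, 22.3, 152.0]
tcp_rot: [3.141, 0.019, 3.096]
ft_force: [0.4, -0.2, -1.9]
opening: 0.168
grip_force: 30.0
```

```bash
python3 - <<'E'
from h import *
go(766,20,151,177.7);s=env.state();print(s['ft_force'],s['moment'])
E
```

```text
t 38.2 pos [765.9  22.3 152. ] rpy [3.141 0.019 3.096] -> tool shift [-0.2 -2.3  1. ] roll -0.3
[ 0.39300737 -0.22077811 -1.93445823] [-0.01098088 -0.12374191  0.02070243]
```

Almost touching. I'll lower a little more, then test how the grip force answers opening commands just under the handle's width.

Request:
arm_command --pt "0 0 2 0 0" --pt "0 0 3 0 0" --pt "0 0 3 0 0"

```text
t: 38.5
eef_pos: [766.0, 22.4, 149.7]
tcp_rot: [3.141, 0.019, 3.096]
ft_force: [-0.3, 0.0, -1.9]
opening: 0.165
grip_force: 30.0
```

Request:
arm_command --pt "0 0 0 0 0.08" --pt "0 0 0 0 0.08"

```text
t: 38.7
eef_pos: [766.1, 22.4, 150.0]
tcp_rot: [3.141, 0.02, 3.096]
ft_force: [-0.5, 0.6, -2.5]
opening: 0.165
grip_force: 30.0
```

Request:
arm_command --pt "0 0 0 0 0.12" --pt "0 0 0 0 0.12"

```text
t: 38.9
eef_pos: [766.0, 22.4, 149.9]
tcp_rot: [3.141, 0.02, 3.096]
ft_force: [0.4, 0.4, -2.1]
opening: 0.168
grip_force: 30.0
```

Request:
arm_command --pt "0 0 0 0 0.14" --pt "0 0 0 0 0.14"

```text
t: 39.1
eef_pos: [766.0, 22.4, 149.9]
tcp_rot: [3.141, 0.02, 3.096]
ft_force: [0.7, -0.1, -1.8]
opening: 0.167
grip_force: 30.0
```

Request:
arm_command --pt "0 0 0 0 0.15" --pt "0 0 0 0 0.15"

```text
t: 39.3
eef_pos: [766.0, 22.4, 149.9]
tcp_rot: [3.141, 0.02, 3.096]
ft_force: [0.1, -0.1, -1.7]
opening: 0.162
grip_force: 30.0
```

Request:
arm_command --pt "0 0 2 0 0.15" --pt "0 0 3 0 0.15" --pt "0 0 3 0 0.15"

```text
t: 39.6
eef_pos: [766.3, 22.4, 147.4]
tcp_rot: [3.141, 0.02, 3.096]
ft_force: [0.6, 1.2, 3.2]
opening: 0.164
grip_force: 30.0
```

Request:
arm_command --pt "0 0 2 0 0.15" --pt "0 0 3 0 0.15" --pt "0 0 3 0 0.15"

```text
t: 39.9
eef_pos: [766.4, 22.4, 144.2]
tcp_rot: [3.141, 0.021, 3.096]
ft_force: [1.8, -0.0, 5.0]
opening: 0.166
grip_force: 30.0
```

Request:
arm_command --pt "0 0 0 0 0.16" --pt "0 0 0 0 0.16"

```text
t: 40.1
eef_pos: [766.3, 22.3, 144.1]
tcp_rot: [3.141, 0.02, 3.096]
ft_force: [2.1, -0.3, 5.5]
opening: 0.165
grip_force: 30.0
```

```bash
python3 - <<'E'
from h import *
s=env.state();print(s['opening'],s['grip_force'],s['ft_force'],s['moment'],s['eef_pos'])
E
```

```text
0.1654181458854859 30.000962018966675 [ 2.06930786 -0.30473564  5.53242455] [ 0.01153921 -0.07129596  0.00414705] [766.25907169  22.32662293 144.05154619]
```

Request:
arm_command --pt "0 0 0 0 0.164" --pt "0 0 0 0 0.164"

```text
t: 40.3
eef_pos: [766.1, 22.3, 143.9]
tcp_rot: [3.141, 0.02, 3.096]
ft_force: [1.9, -0.0, 5.4]
opening: 0.166
grip_force: 23.5
```

Request:
arm_command --pt "0 0 0 0 0.166"

```text
t: 40.4
eef_pos: [766.0, 22.4, 143.6]
tcp_rot: [3.141, 0.019, 3.096]
ft_force: [2.0, 0.3, 1.9]
opening: 0.167
grip_force: 12.7
```

Request:
arm_command --pt "0 0 0 0 0.167"

```text
t: 40.5
eef_pos: [765.8, 22.4, 143.4]
tcp_rot: [3.141, 0.019, 3.096]
ft_force: [0.8, 0.3, 1.1]
opening: 0.169
grip_force: 7.1
```

Grip force answers finely: 0.164 gives 23 N, 0.166 gives 13 N and 0.167 gives 7 N. With a light grip the cup's own weight keeps its foot on the rim while the handle is raised, so I'll tilt along an arc.

Request:
arm_command --pt "3 0 -4 0 0.1673" --pt "7 0 -8 0 0.1673" --pt "11 0 -13 0 0.1673" --pt "15 0 -17 0 0.1673" --pt "19 0 -21 0 0.1673"

```text
t: 41.0
eef_pos: [746.2, 23.3, 164.9]
tcp_rot: [3.14, 0.02, 3.096]
ft_force: [-0.2, -0.4, -1.4]
opening: 0.168
grip_force: 5.3
```

```bash
cat > fit.py <<'E'
from h import *
from scipy.optimize import least_squares
def fit(c,x0=(-10,3,.2)):
    H=np.linalg.inv(c['hand_eye']);F=200/np.tan(np.radians(c['vertical_fov'])/2)
    f=c['frame'].astype(int).mean(2)[:,312:325].mean(1)
    rear=next((v for v in range(215,80,-1) if f[v]>110 and f[v+3]<75),None)
    def row(a,b,t):
        q=(H@np.array([a*np.cos(t)+b*np.sin(t),0,-19-(b*np.cos(t)-a*np.sin(t)),1]))[:3]; return c['cy']+F*np.arctan2(np.hypot(*q[:2]),q[2])/np.hypot(*q[:2])*q[1]
    s=env.state(); print('rear',rear,'grip',s['grip_force'],'open',s['opening'],'F',np.round(s['ft_force'],1),'M',np.round(s['moment'],2),'P',np.round(s['eef_pos'],1))
    print('profile',f[0:200:4].round().astype(int))
    for d in range(0,111,10):
        t=np.radians(d); print(d,round(row(45,33,t)),round(row(129,33,t)),end=' | ')
    print()
E
python3 - <<'E'
from fit import *
f,c=col('w14'); fit(c)
E
```

```text
rear 162 grip 5.343359112739563 open 0.1685072098965759 F [-0.1  1.2 -0.2] M [0.03 0.07 0.01] P [746.1  23.3 165.7]
profile [ 83  75  28  32  33 207  85  83  74  69  69  69  70  70  70  70  68  69
  71  70  70  71  99 132 125 125 116  85  86 100 119 116 117 118 122 118
 128 126 114  94 206  82  74  43  45  49  48  47  46  44]
0 196 -15 | 10 179 -4 | 20 167 12 | 30 159 30 | 40 156 50 | 50 156 71 | 60 159 93 | 70 165 115 | 80 173 138 | 90 182 161 | 100 192 185 | 110 204 209 |
```

The fit gives a tilt of about 25°, as planned (front lip at row 20, rear at row 162). I'll continue the arc.

Request:
arm_command --pt "6 0 -4 0 0.1673" --pt "13 0 -9 0 0.1673" --pt "19 0 -13 0 0.1673" --pt "25 0 -17 0 0.1673" --pt "25 0 -17 0 0.1673"

```text
t: 41.55
eef_pos: [720.9, 24.5, 181.9]
tcp_rot: [3.141, 0.02, 3.096]
ft_force: [-0.2, 0.4, -0.4]
opening: 0.17
grip_force: 5.5
```

```bash
python3 - <<'E'
from fit import *
f,c=col('w15'); fit(c)
E
```

```text
rear None grip 5.4819682985544205 open 0.16706044186824015 F [-0.6  0.7  0.1] M [ 0.03  0.24 -0.03] P [721.2  24.4 181.7]
profile [ 41 159 216 202 129 139 212 217  81  29  28  28  27 193  95  96  94  95
  91  88  86  86  87  86  85  87  89  90  91 125 133 132 123 100  97 109
 140 156 125 206  86  87  85  82  44  44  44  43  42  40]
0 196 -15 | 10 179 -4 | 20 167 12 | 30 159 30 | 40 156 50 | 50 156 71 | 60 159 93 | 70 165 115 | 80 173 138 | 90 182 161 | 100 192 185 | 110 204 209 |
```

Request:
arm_command --pt "8 0 -3 0 0.1673" --pt "16 0 -6 0 0.1673" --pt "24 0 -8 0 0.1673" --pt "32 0 -10 0 0.1673" --pt "39 0 -12 0 0.1673"

```text
t: 42.1
eef_pos: [681.5, 26.2, 192.4]
tcp_rot: [3.141, 0.02, 3.096]
ft_force: [0.3, -0.4, -1.4]
opening: 0.172
grip_force: 5.6
```

Request:
arm_command --pt "7 0 0 0 0.1673" --pt "14 0 0 0 0.1673" --pt "21 0 0 0 0.1673" --pt "21 0 0 0 0.1673"

```text
t: 42.5
eef_pos: [660.5, 27.2, 191.9]
tcp_rot: [3.14, 0.019, 3.096]
ft_force: [-0.6, 0.4, -2.7]
opening: 0.167
grip_force: 5.6
```

```bash
python3 - <<'E'
from fit import *
f,c=col('w16'); fit(c)
E
```

```text
rear 178 grip 5.568298324942589 open 0.16832699927624714 F [-0.3 -0.9 -2.1] M [ 0.01 -0.1  -0.04] P [661.   27.1 191.9]
profile [122 123 131 129 124 111  93  48  47  44  22  23  19  18  17  21  15 232
 229 214 132 131 132 131 130 131 132 129 123 117 117 115 109 107 107 125
 136 140 118 150 150 108 108 117 113  54  45  44  42  39]
0 196 -15 | 10 179 -4 | 20 167 12 | 30 159 30 | 40 156 50 | 50 156 71 | 60 159 93 | 70 165 115 | 80 173 138 | 90 182 161 | 100 192 185 | 110 204 209 |
```

The tilt is now about 48° and the cup hangs just off the rim, over the tub. I'll raise it for clearance and loosen a touch more so it swings down.

Request:
arm_command --pt "0 0 -8 0 0.166" --pt "0 0 -16 0 0.166" --pt "0 0 -26 0 0.166" --pt "0 0 -26 0 0.166"

```text
t: 42.95
eef_pos: [661.5, 27.1, 219.8]
tcp_rot: [3.141, 0.023, 3.096]
ft_force: [0.3, -0.2, -2.0]
opening: 0.168
grip_force: 13.1
```

Request:
arm_command --pt "0 0 0 0 0.1675" --pt "0 0 0 0 0.1677"

```text
t: 43.15
eef_pos: [660.6, 27.1, 217.5]
tcp_rot: [3.141, 0.019, 3.096]
ft_force: [0.1, -0.0, -2.0]
opening: 0.17
grip_force: 3.3
```

```bash
python3 - <<'E'
from fit import *
f,c=col('w17'); fit(c)
E
```

```text
rear 179 grip 3.2832522690296173 open 0.16440043629378698 F [-0.5  0.3 -2.3] M [ 0.02 -0.03 -0.04] P [660.6  27.1 217.4]
profile [117 117 127 131 126 117 130 110  65  44  46  37  21  18  18  18  20   2
 229 229 195 133 133 132 131 132 133 132 133 128 120 116 113 106 106 105
 127 132 128 126 176 110 108 117 113 100  45  44  42  39]
0 196 -15 | 10 179 -4 | 20 167 12 | 30 159 30 | 40 156 50 | 50 156 71 | 60 159 93 | 70 165 115 | 80 173 138 | 90 182 161 | 100 192 185 | 110 204 209 |
```

Request:
arm_command --pt "0 0 0 0 0.1679" --pt "0 0 0 0 0.1679"

```text
t: 43.4
eef_pos: [660.7, 27.1, 217.5]
tcp_rot: [3.141, 0.019, 3.096]
ft_force: [-0.7, -0.2, -2.4]
opening: 0.169
grip_force: 2.2
```

```bash
python3 - <<'E'
from fit import *
f,c=col('w18'); fit(c)
E
```

```text
rear 194 grip 2.1491459012031555 open 0.16736567822834178 F [ 0.  -0.6 -1.9] M [ 0.02 -0.03  0.02] P [660.8  27.1 217.6]
profile [118 119 129 133 128 118 131 110  64  47  47  37  22  19  16  19  21  13
 228 230 137 134 221 222  24  28  36  48  55  60 150 169 169 168 167 167
 169 168 170 169 165 149 144 168 158 158 155 154 154  59]
0 196 -15 | 10 179 -4 | 20 167 12 | 30 159 30 | 40 156 50 | 50 156 71 | 60 159 93 | 70 165 115 | 80 173 138 | 90 182 161 | 100 192 185 | 110 204 209 |
```

```bash
python3 - <<'E'
import cv2
g=cv2.cvtColor(cv2.imread('pics/w18.png'),cv2.COLOR_BGR2HSV)
for v in range(40,215,7): print(v,' '.join('%3d%s'%(g[v,u,2],'*' if g[v,u,1]>90 else ' ') for u in range(212,432,10)))
E
```

```text
40 184  134   50   53   58   55   58   56   61   58   58   57   51   57   53   49*  47   46   46   49   65   66*
47  74  133*  47   30   25*  30   30*  31   31   29   26   26   20   18   20   22*  19*  23   39   64   66*  54 
54 204* 136*  41*  24   22   26   24   23   20   20   22   18   21   20   18   20   24   32   49*  62*  51*  35*
61 192* 154* 102*  19   21   21   23   23   23   26   20   22   24   17   27   30   31   48   61*  59*  38   31 
68 220* 149*  95*  15   15   22   11  194  250  255    2*  35   21   26   30  170  172  241  240  255  218   28 
75 137* 144*  94*  14   15  248  193  249  249  249  210  244    0   29   38  236  162  225  238  246  247  182 
82 135* 137*  97*  27   13  108  199  249  250  250  206  102    4   43   46  241  142  242  240  247  247   67 
89 112  145*  96*  26   15  255  188  249  250  249  205  238   12   55   60  233  161  244  243  247  247  189 
96 123  140*  95*  26   16  228  151   82   55   36   28   29   44   60   62   55   48   40   32   33   65  138 
103 125  123*  98*  24   18   27   26   25   22   25   29   50   68   60   61   58 
[... 1040 characters left out ...]
  144   60   12 
173 151* 149*  47   82*  40   48  126  139  155  162  179  165  173  174  184  185   41   20   36   21   19   15 
180 129* 123*  48   50   40   41  130  139  149  170  176  169  173  180  185  184   21   29   33   19   22   16 
187 148* 151*  48   56   31   35  123  138  147  170  172  163  176  180  186  185   24   25   37   22   20   17 
194 149* 151*  54   55   49   58   79  138  149  163  184  180  184  188  187  193   95*  95* 105*  53*  62*  50*
201 141* 140*  50   56   58   57   58  139  144  143   47   40  124  188  202  187   93* 104* 105* 102* 102*  94*
208 142* 143*  91*  88*  93*  93*  92  136  143  149   39   35   86  200  203  188  132* 159* 158* 141* 127* 122*
```

Request:
arm_command --pt "0 0 0 0 0.168" --pt "0 0 0 0 0.168" --pt "0 0 0 0 0.167"

```text
t: 43.75
eef_pos: [660.7, 27.1, 217.7]
tcp_rot: [3.14, 0.02, 3.096]
ft_force: [0.6, 0.2, -2.3]
opening: 0.169
grip_force: 7.5
```

```bash
cat > grid.py <<'E'
from h import *
def grid(tag,rows,cols,cam='wrist'):
    w=[]
    c=env.read_camera(cam); cv2.imwrite('pics/%s.png'%tag,c['frame'][:,:,::-1])
    s=env.state(); print(tag,'t',round(s['t'],2),'P',np.round(s['eef_pos'],1),'F',np.round(s['ft_force'],1),'M',np.round(s['moment'],2),'grip',round(s['grip_force'],1))
    g=cv2.cvtColor(c['frame'],cv2.COLOR_RGB2HSV)
    for v in rows: print(v,' '.join('%3d%s'%(g[v,u,2],'*' if g[v,u,1]>90 else ' ') for u in cols))
E
python3 - <<'E'
from grid import *
grid('w19',range(103,225,6),range(252,400,8))
E
```

```text
w19 t 43.8 P [660.7  27.1 217.8] F [-0.2 -0.4 -1.9] M [ 0.05 -0.    0.01] grip 7.5
103  11   23   24   25   27   21   23   26   32   53   69   67   63   57   56   50   46   40   33 
109  23   25   26   26   27   27   44   45   51   64   67   68   66   56   52   47   42   41   41 
115  28   24   24   24   24   38   46   51   65   68   66   65   68   61   59   47   50   46   44 
121  27   38   37   38   39   43   47   63   69   67   69   66   64   63   57   49   48   47   51 
127  27   34   41   36   37   42   43  193  205  199  188   60   63   60   55   52   51   51   56 
133  29   36   37   32  212  200  200  191  187  188  169  154  134  182   50   52   53   60   61 
139  29  253  253  193  190  193  196  203  191  181  169  152  125  127  116  243  170  200  162 
145  17  249  202  178  201  191  205  203  189  180  172  131  127  124  115  198  145  241  242 
151  16  242  164  174  187  204  192  198  191  185  169  129  129  125  117  146  158  243  244 
157  22  246  200  173  177  195  202  191  191  180  128  134  129  123  118  206  133  244  246 
163  23  179  125  190  185
[... 361 characters left out ...]
7   21 
187  32   37   36  135  148  152  172  183  189  180  184  182  190  193  185   25   27   35   20 
193  51   59   61  132  139  150  163  184  154  170  185  189  194  189  191   99*  96* 108* 110*
199  60   58   59  129  140  157  164  191   40   33  189  189  191  207  189   96*  91* 104* 105*
205  55   55   57  133  140  148  143   56   39   34  130  195  216  203  185   94* 103*  99* 102*
211  93*  96*  95* 124  144  145  153   41   29   29   95  211  214  210  174  127* 158* 156* 117*
217 136* 134* 132* 134* 144  147  147   30   28   24   73  177  206  208  106* 111* 110* 205* 225*
223 155* 153* 147* 148* 139  148  150   16   27   25   32  195  206  197  101* 102* 171* 208* 171*
```

The cup now hangs in equilibrium at about 75°. I'll lay its lower wall near the foot on the back rim and lever it past 90° with the light grip.

Request:
arm_command --pt "-5 0 0 0 0.167" --pt "-9 0 0 0 0.167" --pt "-9 0 4 0 0.167" --pt "-9 0 8 0 0.167" --pt "-9 0 8 0 0.167"

```text
t: 44.3
eef_pos: [669.6, 26.7, 209.0]
tcp_rot: [3.141, 0.018, 3.096]
ft_force: [-0.2, -0.4, -1.5]
opening: 0.17
grip_force: 7.5
```

Request:
arm_command --pt "0 0 2 0 0.167" --pt "0 0 3 0 0.167" --pt "0 0 3 0 0.167"

```text
t: 44.6
eef_pos: [669.8, 26.7, 206.8]
tcp_rot: [3.141, 0.019, 3.096]
ft_force: [-1.2, -0.4, -1.3]
opening: 0.172
grip_force: 7.5
```

```bash
python3 - <<'E'
from grid import *
grid('w20',range(109,205,8),range(252,400,12))
E
```

```text
w20 t 44.65 P [669.8  26.7 206.9] F [-0.7 -0.4 -2.1] M [0.06 0.32 0.02] grip 7.5
109  17   26   32   34   36   47   64   69   64   64   55   50   43 
117  27   37   39   77  206  190  170  154  202   63   54   46   46 
125  27   34  212  195  198  180  172  156  131  114   52   49   55 
133  55  246  187  197  195  185  171  153  127  124  181  255  245 
141 111  203  176  187  186  184  164  132  128  121   92  246  244 
149  29  120  178  184  198  182  174  131  122  120  202  247  245 
157  14   72  191  180  191  189  128  126  130  204  172  239  249 
165  29   51  137  147  213  209  202  219  178  177  181   33   24 
173  39   48  134  144  165  173  169  172  177  177   20   31   37 
181  42   41  136  140  163  164  170  173  182  181   30   28   27 
189  61   59  134  144  160  189  169  174  184  185   96* 102* 106*
197  60   59  129  143  148   49   44  162  207  191   96* 106* 102*
```

Request:
arm_command --pt "2 0 -8 0 0.167" --pt "0 0 -18 0 0.167" --pt "-9 0 -18 0 0.167" --pt "-18 0 -18 0 0.167" --pt "-18 0 -18 0 0.167"

```text
t: 45.15
eef_pos: [688.8, 25.7, 224.9]
tcp_rot: [3.141, 0.02, 3.096]
ft_force: [-0.4, -0.3, -2.2]
opening: 0.168
grip_force: 7.5
```

Request:
arm_command --pt "0 0 5 0 0.167" --pt "0 0 9 0 0.167" --pt "0 0 9 0 0.167"

```text
t: 45.45
eef_pos: [688.1, 25.9, 216.4]
tcp_rot: [3.141, 0.021, 3.096]
ft_force: [1.6, -0.3, 1.9]
opening: 0.17
grip_force: 7.6
```

Request:
arm_command --pt "0 0 2 0 0.167" --pt "0 0 4 0 0.167" --pt "0 0 4 0 0.167"

```text
t: 45.75
eef_pos: [688.5, 25.8, 213.6]
tcp_rot: [3.141, 0.023, 3.096]
ft_force: [0.1, -0.1, 7.7]
opening: 0.167
grip_force: 7.6
```

```bash
python3 - <<'E'
from grid import *
grid('w21',range(85,205,8),range(252,400,12))
E
```

```text
w21 t 45.8 P [688.5  25.8 213.6] F [2.  0.3 9. ] M [ 0.04 -0.3  -0.  ] grip 7.6
85  14   24   25   24   36   36   38   43   54   61   59   51   50 
93  27   37   32   32   34   36   44   51   69   67   62   51   49 
101  29   34   34   33   36   40   51   70   68   67   55   51   45 
109  27   32   29   24   24   34   59   71   69   60   53   45   44 
117   0  250  248  227  201  189  175  154  191  241  244  241  247 
125   0   68  190  192  200  181  173  154  129  117   59  241  246 
133   6  187  188  194  197  185  171  153  132  124  121  236  243 
141  15  216  178  191  190  186  168  130  129  122  101   59   48 
149  18  183  178  186  200  182  173  132  127  119  155   65   59 
157  21  123  197  183  192  186  128  126  131  115  176   54   44 
165  39   57  140  163  196  180  116  142  221  178  174   41   29 
173  61   70  141  144  164  173  169  172  178  177  147   95* 107*
181  95   96  135  144  163  176  165  174  183  185  135* 170* 163*
189 147* 154* 136  150  155  177  160  177  179  182  112* 115* 112*
197 139* 137* 129  140  160   54   45  178  188  191  117* 113* 228*
```

Request:
arm_command --pt "9 0 0 0 0.167" --pt "18 0 0 0 0.167" --pt "27 0 0 0 0.167" --pt "36 0 2 0 0.167" --pt "44 0 4 0 0.167"

```text
t: 46.3
eef_pos: [643.2, 27.9, 207.5]
tcp_rot: [3.141, 0.02, 3.096]
ft_force: [-0.2, -0.3, 2.7]
opening: 0.171
grip_force: 7.6
```

```bash
python3 - <<'E'
from grid import *
grid('w22',range(101,221,8),range(252,400,12))
E
```

```text
w22 t 46.35 P [642.2  28.  207.2] F [ 0.  -0.4  3.2] M [-0.13  0.16 -0.03] grip 7.6
101   0   68  252  252  252  222  220   68   64  246  172  254  248 
109  15  201  251  252  253  224  246   69   63   69   78  162  249 
117  19   24   28   28   35   55   74   70   61   55   51   39   41 
125  18   26   28   34   58   74   70   68   66   54   49   43   62 
133  15   34   37   52   74   73   70   73   65   59   55   60   69 
141  27   41   49   66   72   74   71   67   63   57   61   70   66 
149  31   40   56   72   74   72   71   68   60   63   68   69   57 
157   8  248  229  233  234  227  218   89   64  239  234  232  230 
165  18   72  199  211  228  225  211  186  143  131  145  244  249 
173  41  145  183  217  226  222  206  181  140  131  185  251  250 
181  44  118  181  201  219  226  209  167  139  120  201  253  250 
189  33   37  144  174  199  199  190  202  222  218  156   17   22 
197  30   36  148  169  203  209  211  217  220  223   37   29   20 
205  25   35  142  170  199  208  212  216  219  225   22   26   22 
213  62   62  142  173  193  212  206  222  231  222   96* 111* 110*
```

It has rotated to about 92° (lips at rows 161 and 188). I'll continue past 110°.

Request:
arm_command --pt "8 0 3 0 0.167" --pt "16 0 6 0 0.167" --pt "24 0 10 0 0.167" --pt "32 0 15 0 0.167" --pt "40 0 20 0 0.167"

```text
t: 46.85
eef_pos: [603.8, 29.7, 186.6]
tcp_rot: [3.141, 0.02, 3.096]
ft_force: [-0.9, 1.5, 4.2]
opening: 0.166
grip_force: 7.7
```

```bash
python3 - <<'E'
from grid import *
grid('w23',range(85,230,8),range(228,424,12))
E
```

```text
w23 t 46.9 P [602.4  29.8 185.7] F [-2.6  0.2  3.5] M [-0.09  0.32 -0.05] grip 7.7
85 145  162* 166* 162* 109* 171* 154* 167* 166* 170* 166  151  152  154  134  102  197 
93  55*  56*  57*  58*  48*  44   36   44   44   59   76   75   73   59   61   85  229 
101  50*  15   21   19   19   22   25   32   44*  71*  67*  68*  56*  49*  39*  34   38*
109  51*  17   16   19   20   22   27   39*  65*  67*  67*  60*  53*  45*  37*  41   52*
117  52*  16   24   21   24   30   41   62   72   69   68   59   52   47   42   54   65*
125 104*  17  192  238  231  249  254  247  242   69   67  126  184  126  249  249  251 
133 105*  15  253  213  251  250  248  215  247   69   61  136   85  116  247  248  250 
141 104*  17  252   73  251  250  250  217  129   67   57  134  149  122  247  249  252 
149 107*  17  254  201  250  249  242  213  239   67   55   93  147  117  249  250  253 
157 107*  12   28   47   66   67   64   67   69   66   56   63   64   50   32   21   19 
165 109*  31   37   65   68   65   74   71   69   63   69   63   52   35   41   27   28 
173 107*  37   50   61   61   65   67   68   65   70   69   59   49   38   34   24   25 
181 106*  46   59   56   63   63   62   63   70   66   58   47   40   37   37   21   22 
189 106*  49   45   48   52   59   63   66   68   56   47   35   35   32   35   24   24 
197 108*  42  211  231  215  213  215  228  228   44   41  220  233  221  224  226  150 
205 105*  36  255  244  201  226  236  239  237  223  172  122  180  240  251  251  197 
213 105*  32   82   68  148  189  198  218  223  222  238  240   91  255  250  251  111 
221 104*  28    6  198  155  190  227  233  236  237  237  237  118  255  251  237  134 
229 103*  31   25   32  146  188   15  226  236  104  228  238   14    0   16    0   19
```

Request:
arm_command --pt "0 0 0 0 0.15" --pt "0 0 0 0 0.15" --pt "4 0 -10 0 0.15" --pt "10 0 -20 0 0.15" --pt "10 0 -25 0 0.15"

```text
t: 47.4
eef_pos: [593.7, 30.2, 213.0]
tcp_rot: [3.141, 0.021, 3.096]
ft_force: [0.3, 0.6, -1.3]
opening: 0.166
grip_force: 30.0
```

Request:
arm_command --pt "0 0 0 0 0.15" --pt "0 0 0 0 0.15"

```text
t: 47.6
eef_pos: [594.0, 30.1, 211.7]
tcp_rot: [3.141, 0.02, 3.096]
ft_force: [-0.6, -0.5, -3.6]
opening: 0.166
grip_force: 30.0
```

```bash
python3 - <<'E'
from h import *
F=[]
for k in range(8):
    c=env.read_camera('wrist'); F.append(env.state()['ft_force'])
print(np.mean(F,0),np.std(F,0))
d=env.read_camera('side'); cv2.imwrite('pics/s6.png',d['frame'][:,:,::-1])
cv2.imwrite('pics/w24.png',c['frame'][:,:,::-1])
# white/grey low-saturation pixel map of tub floor between blocks in side view
g=cv2.cvtColor(d['frame'],cv2.COLOR_RGB2HSV)
for v in range(180,262,4): print(v,' '.join('%3d%s'%(g[v,u,2],'*' if g[v,u,1]>90 else ' ') for u in range(290,374,4)))
E
```

```text
[ 0.26011809  0.15707804 -2.00718466] [0.37573842 0.43766362 0.71092108]
180 175* 147*  78   78   78*  77   77   77   79  211  171   93   33  100  132  177  153  119  179* 186* 180*
184 180* 144   76   77   77   76   79   77   76* 176  208  153  121  119  121  147  121  120  182* 182* 184*
188 183* 144   75   78   77   75   78   75   75  109  187  188  123  127  125  127  125  123  114* 181* 195*
192 167* 131*  34   34  239  238  239   41   35   53  162  156  127  124  123  119  119  120  116  115* 193*
196 162* 127   34   30  238  238  239   39   39   36  145  139  119  114  114  112  110  112  111  120* 178*
200 192  141   31   33  138  132  133   32   40   35  131  132  130  125  122  118  104  103  100  198* 177*
204 215  140   30   27  165  147  154   30   38   48  117  115  112  105  102   97   89  103  125  197* 179*
208 113  133*  30   30  184  226  222   35   37   48   56   97   93  127   29   28   42  103   89  117* 186*
212 158* 129*  31   31  145  128  141   37   35   51   51   75   80   72   30   30   44   89   75  113* 123*
216 138* 125   30   30   46  185  228   50   4
[... 561 characters left out ...]
  168  169   96   83   83   83   83   85  118*
240 100   79   79   79   80  137* 136  163  165  102   71   87  167  169  132  146*  83   83   82   84  117*
244 103   83   81   79   82  139* 133  168  169  167  115  118  166  169  156  101   81   81   81   84  118*
248 101   84   79   79   80  139* 134   93   94   93   94   94   96   95   93  103   75   82   82   80  117*
252 102   81   81   79   81  139  133   92   93   92   92   93   93   93   86  103   78   84   75   68  111*
256 101  104   69   74   54   83   85   85   84*  84   82   82   83   82   84   83   53   62   62   62  111*
260 101  103  101   68   69   83   84   83   85   84   84   83   84   82   81   82   60   60   77   76  121*
```

```bash
python3 - <<'E'
from grid import *
F=[]
for k in range(8):
    c=env.read_camera('wrist'); F.append(env.state()['ft_force'])
print(np.mean(F,0),np.std(F,0))
grid('w25',range(60,235,6),range(246,400,9))
E
```

```text
[-0.00530939 -0.15998451 -1.73347497] [0.4990997  0.30670566 0.40508327]
w25 t 48.5 P [594.   30.1 211.5] F [-0.4 -0.4 -2.1] M [ 0.1   0.14 -0.03] grip 30.0
60 226* 226* 211* 215* 212* 209* 206* 205* 205* 209* 208* 214* 214* 196* 197* 199* 195* 195*
66 218* 220* 217* 216* 216* 212* 213* 231* 213* 211* 215* 215* 216* 216* 215* 212* 211* 210*
72 215* 223* 217* 212* 213* 216* 190* 204* 211* 198* 201* 202* 206* 208* 209* 211* 214* 219*
78 217* 220* 231  216* 216* 216* 216* 219* 219* 216* 216* 215* 215* 213* 211* 209* 193* 197*
84 195* 231  234  156  229  201* 201* 199* 203* 204* 215  228  216  206* 208* 209* 210* 215*
90 221* 223  224   76  209  205  138* 136* 134* 134* 205  221  217  183* 189* 200* 199* 199*
96  99   90   85  111  117  148* 164* 169* 162* 157* 149  137  123  112  112  107  106  101 
102 147* 139* 125* 114*  51* 108* 105* 100* 105  106  112  118  127  123  128  135  140  153*
108  18   15   17   20   20   23   29   33*  51   69*  70*  68*  67*  62*  55*  47*  41*  30*
114  13   16   21   23   22   23   31   41   65*  67*  67*  66*  65*  58*  50*  45*  39*  37 
120  19   
[... 1168 characters left out ...]
60   51   43   39   37   37   33   36   23 
198  38   34  195  194  194  195  197  197  198  202   42   37   44  196  193  194  197  196 
204  34   17  246  174  240  239  238  170  228  205   51   28   59  238  255  253  254  254 
210  33   20   94  171  206  228  239  235  241  231  212  176  144  109  145  241  247  248 
216  33   23  248  141  162  195  205  225  227  231  233  234  237  228  154  231  249  248 
222  32   26  255  134  161  192  220  229  227  230  233  234  239  232  143  231  250  234 
228  39   29   30  136  161  197  116  218  189  232  148  209  223  229    9   62   69   47 
234  34   28   29  103  168  194   17  231  186  226   21  242  223  213   12   31   30   17
```

Request:
arm_command --pt "0 0 -25 0 0" --pt "0 0 0 0 0" --pt "0 0 -25 0 0" --pt "0 0 0 0 0" --pt "0 0 -25 0 0"

```text
t: 49.0
eef_pos: [591.5, 30.2, 232.2]
tcp_rot: [3.14, 0.012, 3.096]
ft_force: [0.4, 0.7, -1.9]
opening: 0.164
grip_force: 30.0
```

Request:
arm_command --pt "25 0 0 0 0" --pt "-5 0 0 0 0" --pt "25 0 0 0 0" --pt "-5 0 0 0 0" --pt "0 0 0 0 0"

```text
t: 49.5
eef_pos: [595.4, 29.9, 236.3]
tcp_rot: [3.141, 0.021, 3.096]
ft_force: [-0.1, -0.4, -0.8]
opening: 0.168
grip_force: 30.0
```

Request:
arm_command --pt "0 0 0 0 0" --pt "0 0 0 0 0" --pt "0 0 0 0 0"

```text
t: 49.8
eef_pos: [593.4, 30.1, 236.7]
tcp_rot: [3.141, 0.02, 3.096]
ft_force: [-0.4, -0.4, -0.2]
opening: 0.167
grip_force: 30.0
```

```bash
python3 - <<'E'
from h import *
F=[]
for k in range(12):
    c=env.read_camera('side'); F.append(env.state()['ft_force'])
print(np.mean(F,0),np.std(F,0),env.state()['eef_pos'])
cv2.imwrite('pics/s7.png',c['frame'][:,:,::-1])
d=snap('top','top5');w=snap('wrist','w26')
E
```

```text
[ 0.10406251  0.02392455 -1.05244994] [0.50569493 0.64221071 0.50213228] [593.4530924   30.16787432 236.47697691]
```

The measured weight fell to about 1.05 N, so the cup is empty (about 1.2 N expected). One more shake, then I'll loosen so it swings back to hanging.

Request:
arm_command --pt "0 0 -28 0 0" --pt "0 0 0 0 0" --pt "0 0 -28 0 0" --pt "0 0 0 0 0" --pt "0 0 0 0 0"

```text
t: 51.0
eef_pos: [592.3, 30.2, 234.3]
tcp_rot: [3.141, 0.016, 3.096]
ft_force: [-0.4, 0.6, -1.5]
opening: 0.166
grip_force: 30.0
```

Request:
arm_command --pt "0 0 0 0 0.165" --pt "0 0 0 0 0.167" --pt "0 0 0 0 0.1677" --pt "0 0 0 0 0.1679" --pt "0 0 0 0 0.1679"

```text
t: 51.5
eef_pos: [593.5, 30.1, 236.8]
tcp_rot: [3.141, 0.02, 3.096]
ft_force: [0.1, 0.1, -1.2]
opening: 0.168
grip_force: 2.2
```

```bash
python3 - <<'E'
from grid import *
grid('w27',range(110,235,6),range(246,400,9))
E
```

```text
w27 t 51.55 P [593.5  30.1 236.7] F [-0.1 -0.3 -1.1] M [ 0.03  0.05 -0.05] grip 2.2
110  15   14   18   18   15   22   30   48  119   67* 127  124   68*  61*  53*  45*  38*  34*
116  13   15   17  122  174   23   32   37* 155  130  170  117   63*  57   47*  41   35*  39*
122  11   17   23  180  164   32   43   64*  59* 246  137   60*  64   54   47   43   42   47*
128  12   17   24   23  126   39   57   68*  81  197  197   61   84  103   89   73   62   53*
134  17   17  248  249  251  248  245  251  183  130  211  244  117  242  163  235  234  241 
140  21   20  249  191  246  242  244  249   89  229  169  213  122  104  165  232  231  243 
146  25*  20  247  152  244  243  243  249   95  237   61   55  110  242  160  231  233  244 
152  52   22  245  184  242  244  243  250  241  234   63   55   68  155  160  231  234  245 
158  69   25   37   53  110   69   46   37   59   65   61   53   60   63   60   44   35   24 
164  79   34   55   61   56   57   67   61   63   64   62   68   65   60   53   39   36   26 
170  83   47   57   52   54   61   64   62   63   65   68   71   65   56   4
[... 256 characters left out ...]
62   61   47   42   34   30   30   29   22 
194  98*  36  249  249  220  215  219  231  226  217  185  135  211  254  255  216  218  201 
200  96*  25  247  162  207  215  229  224  227  220  200  163  128  104  132  247  247  248 
206  96*  24  246  135  159  178  197  227  231  226  191  124  183  221  149  227  246  246 
212  95*  26  246  133  151  185  203  215  212  221  227  227  230  226  102  225  246  249 
218  94*  28   29  128  151  182  208  218  219  225  226  224  230  221   10  236  255  239 
224  45   34   31  130  157  181  207  219  211  222  226  229  231  220    6   23   18   14 
230  49   27   24  131  150  184    7  227  175  228   47  214  212  216   23   23   15   15
```

Chips now show on the tub floor around (275,118) and (320–345,110–130). I'll fit the cup pose again from the lip rows.

```bash
python3 - <<'E'
from h import *
from scipy.optimize import least_squares
c=env.read_camera('wrist');cv2.imwrite('pics/w28.png',c['frame'][:,:,::-1])
H=np.linalg.inv(c['hand_eye']);F=200/np.tan(np.radians(c['vertical_fov'])/2)
g=c['frame'].astype(int).mean(2)
for u in (300,330,345): print(u,g[186:222,u].round().astype(int))
for v in (203,214,222): print(v,g[v,255:285:2].round().astype(int),g[v,360:385:2].round().astype(int))
def proj(a,l,b,t):
    q=(H@np.array([a*np.cos(t)+b*np.sin(t),l,-19-(b*np.cos(t)-a*np.sin(t)),1]))[:3]; k=F*np.arctan2(np.hypot(*q[:2]),q[2])/np.hypot(*q[:2]); return c['cy']+k*q[1],k*q[0]
for L in (75,87,97):
  for db in (0,5):
    print(L,db,[(d,round(proj(L-42,0,30+db,np.radians(d))[0]),round(proj(L+42,0,30+db,np.radians(d))[0]),round(2*proj(L,42,30+db,np.radians(d))[1])) for d in (80,90,100,105,110)])
E
```

```text
300 [ 60 108 182 212 212 211 212 214 214 211 209 209 210 209 212 205 198 180
 157 176 176 179 183 186 188 187 189 191 190 191 191 190 188 187 190 188]
330 [ 76 137 192 199 199 197 192 191 191 194 196 196 196 196 199 200 203 197
 171 202 204 204 202 200 201 203 204 203 202 205 204 204 206 208 211 211]
345 [ 45  55 121 152 155 152 153 151 148 147 148 140 123 126 122 117 113 140
 202 213 210 207 210 210 209 208 208 206 206 206 208 211 210 208 209 211]
203 [ 25  26  22 164 236 235 133 109 124 123 122 127 134 144 148] [218 213 202 201 195 183 149 108 217 204 203 205 204]
214 [ 21  22  25  24 250 240 247 112 113 117 125 130 134 135 143] [213 209 204 202 192 176  86 171 210 207 207 207 211]
222 [ 24  23  28  26  27  28  30  63 116 120 123 124 128 139 148] [208 204 201 197 187 141  11  13  13  11  11  14  21]
75 0 [(80, 185, 145, 119), (90, 191, 167, 115), (100, 198, 189, 112), (105, 203, 200, 110), (110, 207, 211, 109)]
75 5 [(80, 177, 140, 120), (90, 183, 161, 116), (100, 191, 183, 112), (105, 195, 195, 110), (110, 200, 206, 109)]
87 0 [(80, 177, 142, 114), (90, 186, 165, 110), (100, 197, 188, 106), (105, 202, 200, 105), (110, 208, 212, 104)]
87 5 [(80, 170, 136, 115), (90, 179, 159, 110), (100, 189, 183, 106), (105, 195, 195, 105), (110, 201, 206, 104)]
97 0 [(80, 171, 139, 110), (90, 183, 163, 105), (100, 195, 187, 102), (105, 202, 200, 101), (110, 209, 212, 100)]
97 5 [(80, 164, 133, 110), (90, 176, 158, 106), (100, 188, 182, 102), (105, 195, 195, 101), (110, 202, 207, 100)]
```

Request:
arm_command --pt "0 0 0 0 0.168" --pt "0 0 0 0 0.168" --pt "0 0 0 0 0.168" --pt "0 0 0 0 0.167" --pt "0 0 0 0 0.167"

```text
t: 52.1
eef_pos: [593.5, 30.1, 236.5]
tcp_rot: [3.141, 0.02, 3.096]
ft_force: [0.8, -0.0, -0.7]
opening: 0.173
grip_force: 7.8
```

```bash
cat > lips.py <<'E'
from h import *
c=env.read_camera('wrist');g=c['frame'].astype(int).mean(2)
s=env.state();print('P',np.round(s['eef_pos'],1),'F',np.round(s['ft_force'],1),'M',np.round(s['moment'],2),'grip',round(s['grip_force'],1))
for u in (300,330,345): print(u,g[100:225:2,u].round().astype(int))
E
python3 lips.py
```

```text
P [593.5  30.1 236.5] F [ 0.3 -0.5 -0.5] M [-0.02  0.06 -0.01] grip 7.8
300 [114  99  38  19  23  23  24  24  25  26  35  39  41  45  50  60 157 231
 229 226 228 229 230 228 229 227 230 228 233  57  53  44 224 198 199 206
 200 197 197 203 202 195 192 193 178 166 175 165 174 173 178 177 174 173
 173 170 171 169 170 174 167 172 173]
330 [111  96  59  58  59  63  65  66 139 134 127 239 228 227 226 211 159 114
 136 161 165 169 167 177 173 171 174 185  46  62  59 101 191 179 173 173
 176 176 178 181 175 174 178 175 174 137 203 183 183 186 188 187 187 195
 192 186 191 192 196 191 177  14  10]
345 [111 100  62  82 104 105 102 101 100  87  79  50  54  54  50 132 235 226
 223 210 192 149 108  51  52  50  51  51  54  54  53  61 112 151 146 142
 141 139 141 129 122 122 118 121 114 180 190 193 193 192 193 194 192 194
 193 196 195 192 199 210 208 209 214]
```

The cup hangs at about 89° (lips at rows 163 and 190). I'll lower it inside the tub and drag the foot against the back rim to turn it upright.

Request:
arm_command --pt "0 0 12 0 0.167" --pt "0 0 24 0 0.167" --pt "0 0 36 0 0.167" --pt "0 0 42 0 0.167" --pt "0 0 42 0 0.167"

```text
t: 52.65
eef_pos: [593.9, 30.1, 193.1]
tcp_rot: [3.14, 0.018, 3.096]
ft_force: [0.3, -0.1, -1.1]
opening: 0.17
grip_force: 7.8
```

Request:
arm_command --pt "-9 0 0 0 0.167" --pt "-18 0 0 0 0.167" --pt "-27 0 0 0 0.167" --pt "-34 0 -1 0 0.167" --pt "-40 0 -3 0 0.167"

```text
t: 53.15
eef_pos: [634.6, 28.3, 198.2]
tcp_rot: [3.141, 0.019, 3.096]
ft_force: [-0.6, 1.0, -1.7]
opening: 0.167
grip_force: 7.8
```

```bash
python3 lips.py
```

```text
P [635.4  28.2 198.6] F [-0.3  0.5 -1.2] M [-0.    0.18  0.  ] grip 7.8
300 [243 245 245 245 245 239 235 237 235 236 236 118  43  50  57  64  72  74
  76  73  74  74  70  70  70  70  66  65 221 209 209 212 210 208 207 213
 211 205 203 203 204 207 193 171 172 177 186 187 188 184 183 184 184 179
 178 178 181 181 178 180 183 173 145]
330 [210 234 228 232 228 234 234 229 226 228 210  56  67  68  67  70  70  68
  69  70  68  67  65  67  65  66  59 167 195 185 179 184 185 184 187 187
 184 181 185 183 178 188 140 149 201 189 193 195 194 195 200 203 199 197
 201 203 202 201  46   9  18  19  18]
345 [219 201 170 136 101  55  61  61  62  60  61  61  61  61  62  61  63  62
  61  64  61  61  59  59  60  58  58  51 145 152 154 148 148 150 147 130
 130 129 131 132 130 126 147 216 202 203 200 200 203 205 204 205 206 205
 203 203 203 203 220 223 224 217 220]
```

Request:
arm_command --pt "-11 0 -2 0 0.167" --pt "-22 0 -3 0 0.167" --pt "-33 0 -4 0 0.167" --pt "-43 0 -4 0 0.167" --pt "-53 0 -3 0 0.167"

```text
t: 53.7
eef_pos: [687.7, 25.9, 202.6]
tcp_rot: [3.141, 0.02, 3.096]
ft_force: [-1.5, -0.4, -0.0]
opening: 0.169
grip_force: 7.7
```

```bash
python3 lips.py
```

```text
P [688.8  25.8 202.2] F [-0.5  0.  -1. ] M [-0.04  0.08  0.02] grip 7.7
300 [196 175 177 175 176 180 176 175 176 179 175 168 164 168 166 165 173 177
 173 167 165 169 168 168 169 172 167 155 167 205 136 113 111 141 142 144
 143 139 141 138 137 138 138 134 137 132 127 133 135 133 130 130 127 126
 131 133 132 133 133 135 133 130 133]
330 [151 140 139 140 141 143 145 143 142 145 145 140 140 140 128 117 115 114
 115 118 120 116 116 122 118 118 117 120 111 191 187 139 144 145 143 145
 148 145 144 147 148 147 141  40  46  46  40  39  36  37  34  28  28  27
  28  27  27  25  26  28  26  26  27]
345 [158 132 116 119 116 114 116 117 115 113 117 115 116 113 114 116 118 118
 116 120 116 119 115 116 115 113 112 115 198 190 151 150 152 151 152 154
 152 153 152 153 154 156 158 160 155 160 160 162 169 175 174 178 169 154
 163 165 166 162 166 160 161 165 161]
```

Request:
arm_command --pt "-10 0 2 0 0.167" --pt "-20 0 5 0 0.167" --pt "-30 0 8 0 0.167" --pt "-40 0 13 0 0.167"

```text
t: 54.15
eef_pos: [728.3, 24.0, 190.0]
tcp_rot: [3.141, 0.02, 3.096]
ft_force: [-0.7, -0.5, -0.2]
opening: 0.168
grip_force: 7.4
```

Request:
arm_command --pt "-9 0 6 0 0.167" --pt "-17 0 11 0 0.167" --pt "-25 0 17 0 0.167" --pt "-33 0 25 0 0.167"

```text
t: 54.55
eef_pos: [761.5, 22.5, 165.4]
tcp_rot: [3.141, 0.02, 3.096]
ft_force: [0.6, -0.6, 0.7]
opening: 0.173
grip_force: 7.2
```

```bash
python3 lips.py; python3 - <<'E'
from fit import *
f,c=col('w30'); fit(c)
E
```

```text
P [761.8  22.4 163.6] F [-0.9 -0.6 -0.5] M [-0.    0.15 -0.01] grip 7.2
300 [104 110 110 118 116 115 115 116 105  80 104 115 118 111  95  84  85  77
 155 195 211  75  75  77  79  80  77  78  94  87  73  95  95  93  92  95
  97  94  95  85 101 137 128 124 133 134 134 131 128 128 122 122 137 140
 139 133 128 133 205 196 196 205 207]
330 [109 112 112 113 114 110 112 114 113 114 112 114 113 112 112 112 114 112
 128 199 198 156  71  76  73  73  76  39  40  40  41  40  40  42  38  44
  42  43  43  44  44  44  44  44  41  36  39  37  34  34  32  32  30  34
  28  27  27  28  26  28  27  28  27]
345 [113 111 112 114 114 114 113 114 115 114 115 116 117 116 118 119 118 140
 198 202 157  67  72  74  74  76  76  74  71  75  78  78  80  82  74  75
  74  74  73  75  69 119 122 122 145 146 142 140 140 136 131 146 149 150
 145 142 135 136  79  75  44  32  34]
rear 143 grip 7.200488671660423 open 0.16817327087877262 F [ 0.5 -0.5 -0.7] M [ 0.06 -0.07 -0.05] P [761.1  22.5 163.9]
profile [ 29 207  85  86  86  86  87  75  71  72  72  72  71  70  71  73  72  71
  72  73  78 116 116 116 115 116 115 116 115 114 115 115 115 116 112 200
  85  75  77  39  43  44  42  42  42  43  43  44  42  40]
0 196 -15 | 10 179 -4 | 20 167 12 | 30 159 30 | 40 156 50 | 50 156 71 | 60 159 93 | 70 165 115 | 80 173 138 | 90 182 161 | 100 192 185 | 110 204 209 |
```

The tilt is down to about 20°. Finishing the arc to level.

Request:
arm_command --pt "-6 0 7 0 0.167" --pt "-11 0 14 0 0.167" --pt "-16 0 23 0 0.167" --pt "-20 0 32 0 0.167" --pt "-20 0 32 0 0.167"

```text
t: 55.15
eef_pos: [781.1, 21.7, 132.1]
tcp_rot: [3.141, 0.017, 3.096]
ft_force: [-0.8, -0.2, -0.9]
opening: 0.169
grip_force: 7.1
```

```bash
python3 - <<'E'
from fit import *
f,c=col('w31'); fit(c)
H=np.linalg.inv(c['hand_eye']);F=200/np.tan(np.radians(c['vertical_fov'])/2)
def row(a,b,t):
    q=(H@np.array([a*np.cos(t)+b*np.sin(t),0,-19-(b*np.cos(t)-a*np.sin(t)),1]))[:3]; return round(c['cy']+F*np.arctan2(np.hypot(*q[:2]),q[2])/np.hypot(*q[:2])*q[1])
for L in (90,95,100,105): print(L,[(d,row(L-42,30,np.radians(d)),row(L+42,30,np.radians(d))) for d in (-6,-3,0,3,6,10)])
E
```

```text
rear 158 grip 7.097404673695564 open 0.16883295652240404 F [ 0.4  0.1 -0.3] M [ 0.03 -0.02 -0.  ] P [781.   21.7 132.8]
profile [ 73  73  73  72  72  76  75  63  61  62  84  84  84  85  85  85  87 114
 122 127 127 128 128 128 128 128 128 127 127 126 126 127 127 126 126  90
 115 120 161 187  48  39  41  41  45  45  44  45  43  40]
0 196 -15 | 10 179 -4 | 20 167 12 | 30 159 30 | 40 156 50 | 50 156 71 | 60 159 93 | 70 165 115 | 80 173 138 | 90 182 161 | 100 192 185 | 110 204 209 | 
90 [(-6, 198, -25), (-3, 192, -22), (0, 187, -19), (3, 181, -15), (6, 177, -11), (10, 171, -6)]
95 [(-6, 186, -37), (-3, 180, -33), (0, 174, -29), (3, 169, -25), (6, 165, -21), (10, 160, -14)]
100 [(-6, 173, -48), (-3, 167, -44), (0, 162, -40), (3, 157, -35), (6, 153, -29), (10, 148, -22)]
105 [(-6, 161, -60), (-3, 155, -55), (0, 149, -49), (3, 145, -44), (6, 141, -38), (10, 136, -30)]
```

Request:
arm_command --pt "0 0 0 0 0.12" --pt "0 0 0 0 0.12" --pt "0 0 -15 0 0.12" --pt "0 0 -50 0 0.12" --pt "0 0 -95 0 0.12"

```text
t: 55.7
eef_pos: [778.7, 21.7, 229.8]
tcp_rot: [3.14, 0.017, 3.096]
ft_force: [0.6, 0.1, -0.3]
opening: 0.166
grip_force: 30.0
```

Request:
arm_command --pt "6 -22 0 0 0.12" --pt "16 -62 0 0 0.12" --pt "26 -102 0 0 0.12" --pt "37 -142 0 0 0.12" --pt "47 -182 0 0 0.12"

```text
t: 56.2
eef_pos: [723.2, -159.7, 229.1]
tcp_rot: [3.141, 0.021, 3.096]
ft_force: [1.0, -0.7, -1.0]
opening: 0.166
grip_force: 30.0
```

Request:
arm_command --pt "10 -40 0 0 0.12" --pt "20 -80 0 0 0.12" --pt "30 -115 0 0 0.12" --pt "37 -140 0 0 0.12" --pt "37 -140 0 0 0.12"

```text
t: 56.7
eef_pos: [679.2, -299.9, 227.8]
tcp_rot: [3.141, 0.02, 3.092]
ft_force: [0.7, 0.0, -0.8]
opening: 0.163
grip_force: 30.0
```

```bash
python3 - <<'E'
from fit import *
go(683,-296,60,177.4)
f,c=col('w32'); fit(c)
g=c['frame'].astype(int).mean(2)
for v in (60,90): print(v,g[v,200:260:3].round().astype(int),g[v,380:440:3].round().astype(int))
d=snap('top','top6');s=snap('side','s8')
E
```

```text
t 56.7 pos [ 679.2 -299.9  227.8] rpy [3.141 0.02  3.092] -> tool shift [ -0.2   4.1 167.9] roll -0.2
rear 158 grip 29.99978005886078 open 0.1688273527737719 F [-0.3  0.5 -0.6] M [ 0.05 -0.09 -0.01] P [ 680.  -298.   227.9]
profile [ 85  84  84  82  82  86  86  69  70  71  93  96  96  96  97  97 101 115
 138 144 144 145 145 145 145 145 144 144 142 142 142 141 141 142 141 122
  91  88 134 132  39  44  42  41  41  41  42  42  40  38]
0 196 -15 | 10 179 -4 | 20 167 12 | 30 159 30 | 40 156 50 | 50 156 71 | 60 159 93 | 70 165 115 | 80 173 138 | 90 182 161 | 100 192 185 | 110 204 209 | 
60 [145 144 144 143 141 138 153  65  68  71  71  71  69  68  73  69  68  72
  70  72] [ 86  83  86  84  88  88  90  88  93  85  85  87  89 132 132 136 140 136
 137 134]
90 [140 136 140  83  87  87  83 159 163  80  73  72  72  71  75  70  72  72
  70  70] [ 91  93  90  92  88  91  92  92  93  87  92 105 137 124  89  90  89  90
  90  89]
```

```bash
python3 - <<'E'
import cv2,numpy as np
t=cv2.imread('pics/top6.png');s=cv2.imread('pics/s8.png');w=cv2.imread('pics/w32.png')
A=cv2.resize(t[140:235,250:370],(400,316),interpolation=cv2.INTER_CUBIC)
B=cv2.resize(s[165:265,280:385],(332,316),interpolation=cv2.INTER_CUBIC)
C=cv2.resize(t[130:270,370:520],(300,280),interpolation=cv2.INTER_CUBIC)
D=cv2.resize(w[0:265,140:500],(380,280),interpolation=cv2.INTER_AREA)
top=np.hstack([A,B]);bot=np.hstack([C,D]);
W=max(top.shape[1],bot.shape[1]);p=lambda x:np.pad(x,((0,0),(0,W-x.shape[1]),(0,0)))
cv2.imwrite('pics/c9.png',np.vstack([p(top),p(bot)]))
E
```

```text
(no output)
```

View pics/c9.png

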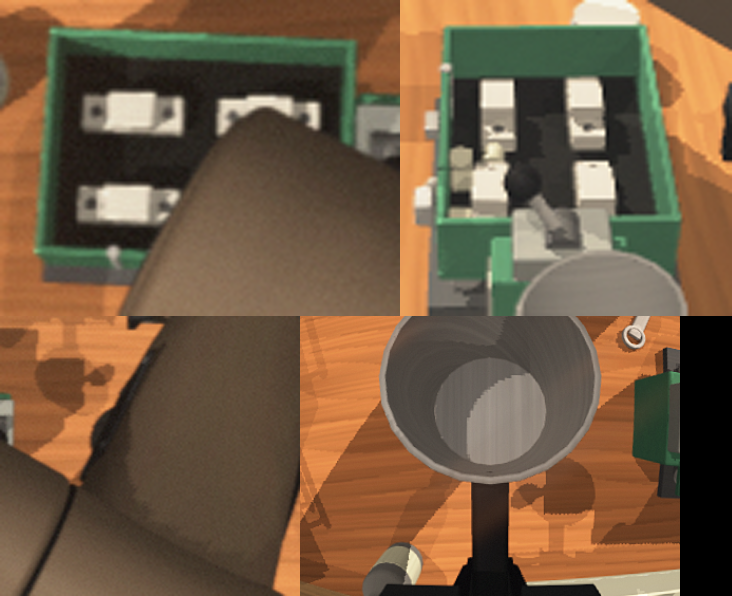

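The cup is empty and level. In the tub the four blocks are visible, plus chips near the front wall at about (461,163), (461,182), (492,151) and (460,212). Nothing lies outside the tub. Lowering onto the mat.

Request:
arm_command --pt "0 0 40 0 0.12" --pt "0 0 85 0 0.12" --pt "0 0 130 0 0.12" --pt "0 0 165 0 0.12" --pt "0 0 178 0 0.12"

```text
t: 57.35
eef_pos: [683.5, -293.9, 45.5]
tcp_rot: [3.138, 0.015, 3.098]
ft_force: [-0.2, 0.4, -1.3]
opening: 0.168
grip_force: 30.0
```

Request:
arm_command --pt "0 0 3 0 0.12" --pt "0 0 6 0 0.12" --pt "0 0 6 0 0.12"

```text
t: 57.65
eef_pos: [685.3, -296.3, 45.0]
tcp_rot: [-3.142, 0.022, 3.096]
ft_force: [0.0, -0.2, -0.9]
opening: 0.168
grip_force: 30.0
```

Request:
arm_command --pt "0 0 2 0 0.12" --pt "0 0 4 0 0.12" --pt "0 0 4 0 0.12"

```text
t: 57.95
eef_pos: [684.8, -296.3, 39.7]
tcp_rot: [3.141, 0.02, 3.096]
ft_force: [0.6, 0.1, 0.1]
opening: 0.164
grip_force: 30.0
```

Request:
arm_command --pt "0 0 2 0 0.12" --pt "0 0 3 0 0.12" --pt "0 0 3 0 0.12"

```text
t: 58.25
eef_pos: [685.0, -296.3, 36.5]
tcp_rot: [3.141, 0.021, 3.096]
ft_force: [1.7, 0.7, 3.6]
opening: 0.163
grip_force: 30.0
```

Request:
arm_command --pt "0 0 0 0 0.166" --pt "0 0 0 0 0.167" --pt "0 0 2 0 0.1675" --pt "0 0 3 0 0.168" --pt "0 0 3 0 0.168"

```text
t: 58.75
eef_pos: [684.3, -296.0, 32.6]
tcp_rot: [3.14, 0.019, 3.096]
ft_force: [-0.3, 0.7, -0.7]
opening: 0.168
grip_force: 1.5
```

Request:
arm_command --pt "0 0 0 0 0.175" --pt "0 0 0 0 0.2" --pt "0 0 0 0 0.3" --pt "0 0 0 0 0.5" --pt "0 0 0 0 0.5"

```text
t: 59.25
eef_pos: [684.7, -296.1, 33.2]
tcp_rot: [3.141, 0.02, 3.096]
ft_force: [0.8, 0.1, 0.8]
opening: 0.396
grip_force: 0.0
```

```bash
python3 - <<'E'
from fit import *
f,c=col('w33'); fit(c); go(685,-296,200,177.4)
E
```

```text
rear 174 grip 0.0 open 0.4374901543561899 F [-0.   0.9 -0.7] M [ 0.04 -0.01  0.02] P [ 684.7 -296.1   33.2]
profile [ 85  86  86  83  86  86  85  73  87 101 101 101 101 100  99 100 100  99
  99 104 113 119 135 138 137 137 137 136 134 133 133 132 133 132 110  98
 101  99 101  92  98 101 106 136  29  35  37  36  35  32]
0 196 -15 | 10 179 -4 | 20 167 12 | 30 159 30 | 40 156 50 | 50 156 71 | 60 159 93 | 70 165 115 | 80 173 138 | 90 182 161 | 100 192 185 | 110 204 209 | 
t 59.3 pos [ 684.7 -296.1   33.2] rpy [3.141 0.02  3.096] -> tool shift [  -3.6    0.3 -166.8] roll -0.0
```

Request:
arm_command --pt "0 0 -25 0 0.5" --pt "0 0 -65 0 0.5" --pt "0 0 -110 0 0.5" --pt "0 0 -155 0 0.3" --pt "0 0 -190 0 0"

```text
t: 59.8
eef_pos: [681.1, -296.2, 226.4]
tcp_rot: [3.142, 0.022, 3.096]
ft_force: [0.1, 0.1, 0.1]
opening: 0.388
grip_force: 0.0
```

Request:
arm_command --pt "0 -30 0 0 0" --pt "0 -60 0 0 0" --pt "0 -100 0 0 0" --pt "20 -140 0 0 0" --pt "20 -140 0 0 0"

```text
t: 60.3
eef_pos: [651.8, -439.9, 221.8]
tcp_rot: [3.141, 0.019, 3.091]
ft_force: [0.2, 0.6, -0.8]
opening: 0.013
grip_force: 0.0
```

```bash
python3 - <<'E'
from h import *
s=env.state();print(s['eef_pos'])
d=snap('top','top7');f=d['frame']
g=cv2.cvtColor(f,cv2.COLOR_RGB2HSV).astype(int)
# bright low-sat blobs in the tub
m=((g[:,:,2]>105)&(g[:,:,1]<80)).astype(np.uint8); m[:150]=0;m[228:]=0;m[:,:263]=0;m[:,357:]=0
n,l,st,ce=cv2.connectedComponentsWithStats(m)
for k in range(1,n):
    if st[k,4]>=4: print(st[k],px('top7',*ce[k],60))
# cup
for v in range(160,232,4): print(v,' '.join('%3d%s'%(g[v,u,2],'*' if g[v,u,1]>90 else ' ') for u in range(405,475,4)))
E
```

```text
[ 651.8074107  -439.93029386  221.82023849]
[264 151   2   7   7] [680.9 174.1  60. ]
[275 167  30  14 317] [626.4 106.   60. ]
[264 169   1   4   4] [635.3 175.6  60. ]
[315 169  31  13 351] [ 6.218e+02 -4.000e-01  6.000e+01]
[273 195  31  12 310] [552.4 109.9  60. ]
[306 201   7   7  43] [544.1  55.6  60. ]
[307 200  38  18 410] [535.2   9.3  60. ]
[281 214   6   6  23] [511.4 122.   60. ]
[302 218  11   6  59] [500.   60.6  60. ]
[327 220  17   8  92] [490.4 -13.5  60. ]
160 118*  65*  87* 137* 143*  97* 164* 210*  43*  39  216* 143* 143* 124* 127* 127* 124* 142*
164  63*  69*  73*  64* 143* 158* 159* 208*  45*  42  212* 143* 143* 126* 126* 125* 141* 141*
168  80*  77*  74*  70*  64* 132* 156* 202*  43*  38  136* 136* 128* 120* 120* 140* 141* 141*
172  90*  86*  75*  75*  68*  67*  73* 189* 162  163  178  204  129* 124* 141* 146* 142* 144*
176  94*  88*  88*  81*  77*  72*  64*  61*  88  168  182   96  103  139* 144* 144* 142* 142*
180 102*  99*  91*  89*  84*  75*  72*  67*  64*  69  160   76   74  139  146* 145* 148* 149*
184 107* 101*  97*  92*  84*  81*  80*  71*  68*  69*  65
[... 369 characters left out ...]
92*  82*  76*  73*  64*  67*  62* 129* 133*
204 127* 120* 114* 114* 114* 109* 107* 105* 101*  97*  89*  81*  80*  77*  71*  67*  61* 120*
208 127* 120* 122* 118* 114* 115* 108* 106* 103* 101*  91*  89*  80*  83*  80*  74*  67*  64*
212 131* 128* 127* 124* 123  119* 114* 113* 105* 102* 100*  97*  94*  89*  82   77*  68*  71 
216 133  131* 131* 127* 125* 125* 120* 115* 111* 105* 107*  99*  99*  96*  95*  90*  81*  65*
220 132* 130  133* 134* 130  127* 122* 119* 112* 112* 107* 109* 101*  99*  94*  88*  87*  75*
224 136* 136  133* 135* 133* 130  129* 122* 117* 119* 116* 109* 108* 106* 102*  97*  88*  40*
228 138* 135* 137  136* 137* 133* 130* 122* 125* 124* 120* 116* 112* 108* 107* 101*  81*  26
```

```bash
python3 - <<'E'
from h import *
go(515,-93,222,180)
f=env.read_camera('side')['frame'];cv2.imwrite('pics/s9.png',f[:,:,::-1])
g=cv2.cvtColor(f,cv2.COLOR_RGB2HSV).astype(int)
m=((g[:,:,2]>120)&(g[:,:,1]<90)).astype(np.uint8)
for v in range(186,246,3): print(v,' '.join('%3d%s'%(g[v,u,2],'*' if g[v,u,1]>90 else ' ') for u in range(290,352,3)))
E
```

```text
t 60.35 pos [ 653.  -437.6  222. ] rpy [3.14  0.019 3.092] -> tool shift [154.8 337.4  -2.5] roll -2.8
186 123*  93   92   93   92   92   93   92   92   90   92   92   92   92   92   93   93   91   91   93   92 
189 223*  91   92   92   93   92   92   92   92   93   92   92   92   91   93   93   92   92   93   92   92 
192 213*  92   92   92   92   92   92   92   92   93   92   92   92   92   92   93   91   92   92   93   92 
195 219*  93   91   92   94   91   93   92   93   92   92   93   92   93   92   92   92   91   92   92   92 
198 212*  93   92   92   92   92   92   92   92   93   92   91   92   92   91   92   92   91   91   92   92 
201 230  130   93   92   93   93   92   92   92   92   92   92   92   92   92   92   92   93   92   93   92 
204 232  170   92   92   92   92   92   93   92   91   91   91   92   91   92   92   93   92   92   93   92 
207 145  174   92   93   93   93   93   92   92   92   92   93   92   92   92   91   93   93   92   91   92 
210 181* 174   58   92   92   92   92   92   92   92   92   92   92   92   92   93   93   92   91   92   92 
213 176* 175  18
[... 481 characters left out ...]
2   93   94   93   93   92   93   92   93   92 
228 124  157   41   40  109  204  209   93   92   92   93   93   92   92   92   92   92   92   93   91   93 
231 121  156  185  184  177  168  167  168   94   91   91   93   92   93   92   92   92   92   91   92   92 
234 125  164  160  158  168  172  172  155  155   99   92   92   92   92   93   92   92   92   92   93   93 
237 133   96   96   96   98   99  102   98  102  172  126   92   92   92   93   92   91   92   92   92   92 
240 135   95   97   97   98   98  101  154  155  185  185  175   92   92   91   91   92   92   93   92   92 
243 138   97   99   98   96   99  116  153  151  188  190  194  113   95   92   93   93   92   93   92   91
```

Request:
arm_command --pt "20 44 -10 0 0" --pt "40 88 -20 0 0" --pt "60 132 -30 0 0" --pt "80 176 -35 0 0" --pt "100 220 -40 0 0"

```text
t: 60.9
eef_pos: [563.2, -207.7, 261.5]
tcp_rot: [3.141, 0.021, 3.097]
ft_force: [0.9, 0.3, -0.0]
opening: 0.007
grip_force: 0.0
```

Request:
arm_command --pt "20 44 0 0 0" --pt "40 88 0 0 0" --pt "55 117 0 0 0" --pt "55 117 0 0 0"

```text
t: 61.3
eef_pos: [512.8, -87.1, 260.8]
tcp_rot: [3.14, 0.02, 3.1]
ft_force: [-0.2, 0.6, -0.4]
opening: 0.006
grip_force: 0.0
```

```bash
python3 - <<'E'
from h import *
go(520,-93,132,177.1)
f=snap('top','top8')['frame'];w=snap('wrist','w34');s=snap('side','s10')
g=cv2.cvtColor(f,cv2.COLOR_RGB2HSV).astype(int)
for v in range(160,232,4): print(v,' '.join('%3d%s'%(g[v,u,2],'*' if g[v,u,1]>90 else ' ') for u in range(400,470,4)))
g=cv2.cvtColor(s['frame'],cv2.COLOR_RGB2HSV).astype(int)
print('side')
for v in range(192,240,3): print(v,' '.join('%3d%s'%(g[v,u,2],'*' if g[v,u,1]>90 else ' ') for u in range(290,352,3)))
E
```

```text
t 61.3 pos [512.8 -87.1 260.8] rpy [3.14 0.02 3.1 ] -> tool shift [ -4.8  -5.8 128.9] roll 0.5
160  91*  86*  84*  79*  71*  71*  67*  54*  68*  64*  53* 212* 147* 140* 125* 125* 125* 127*
164 105*  99*  99*  96*  89*  85*  79*  59*  82*  75*  74* 209* 140* 141* 122* 120* 120* 133*
168 114* 111* 107* 106* 101*  97*  97*  56*  94*  91*  83* 132* 132* 133* 118* 119* 139* 142*
172 121* 118* 118* 116* 111* 108* 107*  63*  93*  93*  84* 173  211  138* 128* 138* 144* 142*
176 127* 127* 118* 119* 116* 117* 110*  73*  88*  92*  83* 178  180   95  142* 142* 142* 141*
180 131* 132* 131* 130* 130* 123*  87*  80*  93*  91*  75  145  135   74  114  147* 144* 148*
184 130* 132* 136  137* 138* 132*  59*  89*  89*  94*  84   84   77   77   73  122* 120* 121*
188  72*  74*  93* 125* 127  107*  63*  89*  90*  89*  87   88   74   75   74  136* 135* 134*
192  63*  64*  67*  70*  61*  53*  63*  89*  91*  90*  91   89   75   72  111  128* 129* 128*
196  63*  60*  63*  56*  50*  44*  59*  93*  90*  91*  86   88   75   82  142* 142* 142* 138*
200  57*  59*  48*  49*  45*  42*  64*  93*  91*  89* 124  108  1
[... 1734 characters left out ...]
9   47   47   44  150  221  221  221   86   44 
222 213  142* 115  127  180  239  240  236   35   35   34   31   48   46   43  136  219  220  219  204   45 
225 112  140*  61   71  150  239  239  239   31   27   31   35   52   44   43  104  219  219  220  211   34 
228  96  138*  28   30  100  194  199  210   66   28   54  120   53   43   43   91  130  129  127  121   34 
231  91  140  142  140  158  142  140  141   47  133  134  103  122  107   88  129  145  146  141  123   30 
234  95  150* 146  144  153* 153* 153* 140* 138  156  141  139  109  120   89   66  146  147  147  127  125 
237 100   81   80   81   81   82   84   81   85  156  158  131   93   82   90   67  147  145  148   78   78
```

```bash
python3 - <<'E'
from h import *
print('cup est',px('top8',440,187.5,84))
d=np.load('pics/w34.npy',allow_pickle=True).item();f=d['c']['frame']
g=cv2.cvtColor(f,cv2.COLOR_RGB2HSV).astype(int)
m=((g[:,:,2]>95)&(g[:,:,1]<110)).astype(np.uint8)
for n_,fn in (('w34',f),):
    n,l,st,ce=cv2.connectedComponentsWithStats(m)
    for k in range(1,n):
        if 15<=st[k,4]<6000:
            p=px('w34',*ce[k],55)
            if 480<p[0]<700 and -80<p[1]<180: print(st[k],p[:2])
E
```

```text
cup est [ 581.9 -285.2   84. ]
[337 147  65  22 810] [493.8 -30. ]
[437 156  20  12 208] [505.   74.8]
[472 161  24  18  85] [517.8 140. ]
[ 345  166  142   89 3308] [538.4  13.5]
[497 172  29   5  96] [523.  179.5]
[460 189  34  23 627] [559.  124.1]
[434 236  51  27 983] [631.4 106.5]
[ 359  238   59   28 1027] [620.9   0.9]
[409 277 114  22 680] [699.5 129. ]
```

```bash
python3 - <<'E'
from h import *
f=cv2.imread('pics/w34.png');g=cv2.cvtColor(f,cv2.COLOR_BGR2HSV).astype(int)
print('    ',' '.join('%4d'%u for u in range(344,464,4)))
for v in range(164,240,3): print(v,' '.join('%3d%s'%(g[v,u,2],'*' if g[v,u,1]>90 else ' ') for u in range(344,464,4)))
E
```

```text
344  348  352  356  360  364  368  372  376  380  384  388  392  396  400  404  408  412  416  420  424  428  432  436  440  444  448  452  456  460
164  67  104   94   93   94   94   92   91   90   85   92   93   78  126   98   93*  97*  93*  92*  96*  47*  54*  64*  82  212  204  204  205   88*  89*
167  65  151  130  132  136  135  137  134  130* 128* 123* 117* 117*  82*  71* 117* 111* 102* 104*  97*  96*  96*  89*  54* 107  119  138  161   93*  93*
170  67  125  117  120  130  132  133  134* 134* 136* 134* 130* 136* 121*  97* 140* 142* 141* 144* 145* 143* 143* 143* 144* 147* 148* 146* 143* 147* 146*
173  64  123   48*  49*  45*  40*  33*  22* 112  105  100   29   13   12   11   15   70   92   89   90   93   95   98* 111* 115* 126* 130* 134* 145* 117*
176  62  123   45*  43*  38*  30*  23   17  114  120  146   26   14   16   17   14  105  149  130  137  137  135  102  119   16   16   13   17   17   12 
179  59  122   38*  34*  31  110  110  106  160  176  129   77   67   54   35   17  129  170  166  169  170  178  122  150   21   17   13   14   13   11 
182  58  124   28*  30   21
[... 2351 characters left out ...]
  24   24   23   25   26   29   26   27   26   29   25   25   29   27   24   23   21 
230  73* 150*  26   25   29   28   24   29   24   26   24   22   25   21   22   24   26   27   22   29   30   26   28   26   24   27   21   27   25   25 
233  74* 136*  24   25   31   20   22   23   23   21   23   26   25   25   26   20   24   25   23   27   28   24   28   24   25   28   26   25   23   25 
236  78* 125*  27   26   20   29   26   24   16   21   22   22   21   24   16   17   14   16   22   28   27   30   29   16   40   57   72   76   90  119 
239  77* 106*  25   24  184  160  168  166  168  156  163  162  161  164  162  164  168  172   35   27   26   27   16  152  163  157  159  157  155  150
```

The cup stands about 7 mm off the mat centre. Inside the tub, chips show at about (380,176), (414,178), (427,178), (432,194) and (416,187). Now the lever.

Request:
arm_command --pt "-2 -6 40 0 0" --pt "-2 -6 80 0 0" --pt "-2 -6 115 0 0" --pt "-2 -6 129 0 0" --pt "-2 -6 129 0 0"

```text
t: 61.95
eef_pos: [518.2, -98.1, 128.7]
tcp_rot: [3.14, 0.016, 3.095]
ft_force: [-0.7, -1.0, 0.5]
opening: 0.006
grip_force: 0.0
```

Request:
arm_command --pt "-10 0 0 0 0" --pt "-20 1 0 0 0" --pt "-28 1 0 0 0" --pt "-36 2 0 0 0" --pt "-44 2 0 0 0"

```text
t: 62.45
eef_pos: [563.6, -97.4, 132.3]
tcp_rot: [3.141, 0.02, 3.096]
ft_force: [-2.3, 0.2, 1.4]
opening: 0.003
grip_force: 0.7
```

Request:
arm_command --pt "-7 0 0 0 0" --pt "-14 0 0 0 0" --pt "-20 1 0 0 0" --pt "-26 1 0 0 0" --pt "-26 1 0 0 0"

```text
t: 62.95
eef_pos: [587.0, -99.9, 131.7]
tcp_rot: [-3.14, 0.014, 3.097]
ft_force: [-11.4, -17.8, 0.3]
opening: 0.001
grip_force: 11.5
```

```bash
python3 - <<'E'
from h import *
go(600,-93,132,177.1);s=env.state();print(s['ft_force'])
E
```

```text
t 62.95 pos [587.  -99.9 131.7] rpy [-3.14   0.014  3.097] -> tool shift [-12.7   7.4  -0.2] roll 0.3
[-11.4066824  -17.82399409   0.28618466]
```

The sideways force shows the finger riding off the side of the ball. I'll back off and find the knob.

Request:
arm_command --pt "20 0 0 0 0" --pt "45 0 0 0 0" --pt "45 0 -50 0 0" --pt "45 0 -100 0 0" --pt "45 0 -130 0 0"

```text
t: 63.45
eef_pos: [542.0, -95.8, 265.2]
tcp_rot: [3.141, 0.024, 3.096]
ft_force: [-0.2, -0.1, 0.5]
opening: 0.005
grip_force: 0.0
```

Request:
arm_command --pt "0 -45 0 0 0" --pt "0 -90 0 0 0" --pt "0 -135 0 0 0" --pt "0 -180 0 0 0" --pt "0 -180 0 0 0"

```text
t: 63.95
eef_pos: [532.9, -280.1, 260.8]
tcp_rot: [3.142, 0.02, 3.092]
ft_force: [0.0, 0.7, 0.1]
opening: 0.007
grip_force: 0.0
```

```bash
python3 - <<'E'
from h import *
f=snap('top','top9')['frame'];g=f.astype(int).max(2)
s=snap('side','s11')
print('    ',' '.join('%3d'%u for u in range(350,386,2)))
for v in range(166,212,2): print(v,' ',' '.join('%3d'%g[v,u] for u in range(350,386,2)))
print(px('top1',368.6,191.4,145))
E
```

```text
350 352 354 356 358 360 362 364 366 368 370 372 374 376 378 380 382 384
166    43  70 119  91  99 105 108  78  39  39  43  35  84 102 101 104 107 106
168    33  70 123  90  80  99  86  57  38  41  42  34  55 106 109 109 110 108
170    33  73 123  88  84 125  90  59  46  46  38  33  52 101 113 109 110 110
172    29  74 124  95 150 147 151 146  59  44  38  54  92 100 115 115 116 112
174    34  75 125 105 154 148 149 149 164 148 106 111  90  94 122 122 123 124
176    43  79 124 100 154 154 155 146 183 186 103  91  92 110 143 129 130 128
178    37  82 121  96 151 146 144 144 191 173  98  90 125 135 157 150 126 127
180    41  83 125  94 151 126  64  73 189 159  69  70  93 111 146 152 152 150
182    38  85 126  94 142 118  74  77 175 133  80  79  90 107 148 151 152 154
184    40  84 121  97 138 118  90  89  92  97  97  93  89 108 158 154 158 156
186    42  91 122  99 135 116  90  86  91  93  96  94 100 127 156 159 161 158
188    42  90 129  99 134 113  88  89  86  90  90  90 128 139 155 155 158 155
190    42  84 122 104 133 130 131 139 142 142 145 145 146 135 154 152 152 154
192    46  88 116 103 131 135 142 147 146 149 146 148 149 124 132 137 134 134
194    43  88 115 110 143 147 146 146 146 147 151 148 148 127 139 138 139 141
196    44  88 113 109 145 147 145 146 148 146 163 172 166 121 146 146 146 145
198    40  96 115  95 107 109 111 117 122 140 145 157 163 149 153 154 153 153
200    39 101 112  66 117 129 142 141 138 138 128 126  98 143 139 139 145 159
202    43 101 112  66 119 140 142 140 141 138 142 142 102 140 140 142 192 215
204    41 108 119  77 135 144 143 144 146 144 142 141 100 133 142 194 200 203
206    38 114 120  65  72  99 122 131 130 130 118 104 117 178 200 201 201 206
208    36 118 117  64  98 121 126 141 145 189 129 115 186 206 207 211 211 213
210    34 109 136  75  86  91  97 103  99  90 101 208 217 215 215 215 214 217
[560.5 -92.8 145. ]
```

```bash
python3 - <<'E'
from h import *
cs=[]
for n in ('top1','top9'):
    g=np.load('pics/%s.npy'%n,allow_pickle=True).item()['c']['frame'].astype(int).max(2)
    m=np.zeros_like(g,np.uint8); m[154:200,362:375]=(g[154:200,362:375]<62)
    k,l,st,ce=cv2.connectedComponentsWithStats(m); j=1+np.argmax(st[1:,4]); print(n,st[j],ce[j],px(n,*ce[j],145))
E
```

```text
top1 [364 186  10  11  83] [368.38554217 191.12048193] [561.2 -92.3 145. ]
top9 [364 164  11  10  81] [369.01234568 168.37037037] [618.5 -95.2 145. ]
```

The knob has travelled 57 mm, which is the full 1.0 rad throw. The arm is clear, so I'll hand in.

```bash
python3 -c "
from cell import env
print(env.job_done(), env.state()['t'])"
```

```text
the job is handed in; nothing more can be done
the job is handed in; nothing more can be done
```

I've handed the job in; all my checks passed but it returned no verdict: door shut, four blocks and all the chips (about five seen) in the tub, empty cup upright about 7 mm off the mat centre, switch lever fully over.

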